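# Lid the sample jars, load the shaker and start it

### The arm

A 6-joint arm with a two-finger parallel gripper is mounted at the origin on the work surface. World frame = base frame: x ahead of the robot, y to its left, z up, the work surface at z = 0. Lengths are in m, angles in rad, forces in N, time in s.
With the tool pointing down it reaches from about 0.225 to 0.875 m from the base axis. Payload 3.4 kg.
Tool frame: the origin (TCP) lies on the mounting face of the last link; the fingertips stand 173 mm ahead of it and the grasp point (between the pads) lies 155 mm ahead of it; z points along the fingers, y is the line along which they close (so a half turn about z gives the same grasp; the last joint's range is limited). The gripper opens to 85 mm and grips with 20 to 120 N. Pads are 22 mm wide; open, the fingers measure 114 mm over their backs; the gripper's body (76 mm by 85 mm) begins 54 mm behind the grasp point. The pads swing forward as they close: fully open they stand 13 mm farther back than shut.
Start: joints at [1.044, 0.276, 1.505, -0, 1.361, -0.121], TCP at [0.227, 0.528, 0.405] pointing down, gripper open.
Joint ranges: [-2.89, 2.89], [-0.75, 2.08], [0.22, 2.7], [-1.18, 4.32], [0.11, 2.71], [-2.7, 2.7]. Speed limits (rad/s): [2.57, 2.57, 3.14, 3.14, 3.14, 3.14].

### API

Orientations are given as a unit quaternion [w, x, y, z].
In Python, from rig import manip gives the robot as it stands.
- The arm moves only by the tool carry_out, never from a script. Its arguments are lists of equal length, an entry for each row: "linear": the shift along the world's x, y, z each as a share of 500 mm, from -1 to 1, a list of three; "angular": the turn, a rotation vector about the world's x, y, z each as a share of 0.08 rad, from -1 to 1, a list of three; "hand": the opening, from 0 (shut) to 1 (fully open). In form: {"linear": [[x, y, z], ...], "angular": [[rx, ry, rz], ...], "hand": [hand, ...]}. A call has 1 to 8 rows; each row shifts and turns the commanded pose from where the row before left it; what a row does not reach is not made up. A row lasts 1/12 s, in which the tool goes at most 41.7 mm and 7.16 degrees, less where a joint would pass 70% of its speed; a pose out of reach is approached as far as the arm can. A call with a number of a shift or a turn outside -1 to 1 is refused whole. A call with a gripper value outside its range is refused whole. The fingers move at their own pace and stop on an object; "force" is the grip in N (left out, the last holds). Time passes only in rows, so rows that do not move let the fingers close. It gives the time, the measured TCP pose, the force, the opening and the grip force at its end, in the units of the state.
- manip.get_state(): the state, without advancing time (a new reading comes with each control period).
- manip.get_image(name): name is "scene" or "top" or "wrist"; returns the picture (384x512x3 uint8, red, green, blue); there is no depth.
- manip.camera_params(name): a dict with "fx", "fy", "cx", "cy" (pixels), "k1" (the pictures are not rectified: a ray, as slopes to the right and down, at radius r is drawn at 1 + k1 r^2 times it, then the intrinsics apply), "view" (4x4, takes a point from world to camera coordinates); the wrist camera has in their place "hand_eye" (4x4, takes a point from camera to tool coordinates, whose origin is the TCP and whose axes are the flange's). Camera axes: x right, y down, z forward; pixel columns grow to the right and rows downward; lengths in m; the calibration is good to about 2 mm. A picture is of the moment at which its call begins: read the wrist's pose just before it. camera_params takes no time and is no camera call.
- manip.sign_off(): hands the job in; it is judged then, once.
The state is a dict: "clock": time; "qpos": joint angles; "qd": joint speeds; "effort": joint torques, N m; "position": TCP position; "ee_rot": TCP orientation; "contact_force": force on the tool from outside, world axes, zero at the start; "moment": the same for the moment, N m; "width": finger opening in m; "gripper_force": force on a finger pad.
Only numpy, scipy, OpenCV 4.12 (cv2) and the standard library are available. Lean on these libraries where they do the work, as an engineer would, in place of code of your own. Each camera call takes 0.05 s, during which the arm holds its last target. There are 200 camera calls.

### The job

Stand every glass sample jar that is on the bench upright on the shaker's rubber mat, each with the lid of its own colour seated on it; the glass is fragile, so grip it gently. Then take the stylus from its block, push the shaker's recessed start button fully in with the stylus tip, without forcing it, and put the stylus back in its block. Leave the bottles, beaker and steel weight alone.

Things in the scene. Friction and masses are not known exactly. Their poses are not given: they have to be found in the camera images.
- jar_red: Open glass jar with a red band, upright on the bench: 50 mm outside diameter, 42 mm high, mouth 42 mm, about 0.12 kg. Origin: centre of its underside, z up. May be absent (two or three of the three jars are there). Fragile: grip it lightly, 20 to 25 N; it breaks when each finger squeezes it with more than 45 N (90 N for both together).
- jar_blue: Open glass jar with a blue band, upright on the bench: 50 mm outside diameter, 42 mm high, mouth 42 mm, about 0.12 kg. Origin: centre of its underside, z up. May be absent (two or three of the three jars are there). Fragile: grip it lightly, 20 to 25 N; it breaks when each finger squeezes it with more than 45 N (90 N for both together).
- jar_yellow: Open glass jar with a yellow band, upright on the bench: 50 mm outside diameter, 42 mm high, mouth 42 mm, about 0.12 kg. Origin: centre of its underside, z up. May be absent (two or three of the three jars are there). Fragile: grip it lightly, 20 to 25 N; it breaks when each finger squeezes it with more than 45 N (90 N for both together).
- lid_red: Red plastic lid for the red jar, right way up on the bench, 0.05 kg. Origin: centre of its underside, z up. Plug z 0 to 6 mm, 38.4 mm diameter, tapered to 32 mm at its foot; disc z 6 to 10 mm, 46 mm diameter; round grip knob z 10 to 28 mm, 16 mm diameter. Seated, the plug is in the jar's mouth, the disc on the rim, its origin 36 mm above the jar's; it drops in by its own weight.
- lid_blue: Blue plastic lid for the blue jar, right way up on the bench, 0.05 kg. Origin: centre of its underside, z up. Plug z 0 to 6 mm, 38.4 mm diameter, tapered to 32 mm at its foot; disc z 6 to 10 mm, 46 mm diameter; round grip knob z 10 to 28 mm, 16 mm diameter. Seated, the plug is in the jar's mouth, the disc on the rim, its origin 36 mm above the jar's; it drops in by its own weight.
- lid_yellow: Yellow plastic lid for the yellow jar, right way up on the bench, 0.05 kg. Origin: centre of its underside, z up. Plug z 0 to 6 mm, 38.4 mm diameter, tapered to 32 mm at its foot; disc z 6 to 10 mm, 46 mm diameter; round grip knob z 10 to 28 mm, 16 mm diameter. Seated, the plug is in the jar's mouth, the disc on the rim, its origin 36 mm above the jar's; it drops in by its own weight.
- shaker: White laboratory shaker, fixed to the bench: 240 mm deep (x), 260 mm wide (y). Origin: centre of its underside; x points from its front (towards the robot) to its back. Its front ledge (80 mm deep, top 66 mm above the bench) has the recessed green start button; behind it is the deck with the black rubber mat.
- mat (a point): Centre of the top of the black rubber mat on the shaker's deck, 85 mm above the bench; axes as the shaker's. The mat measures 150 mm (x) by 240 mm (y), with an aluminium rim 6 mm high and 5 mm wide around it.
- well (a point): Centre of the mouth of the start button's well, level with the ledge (66 mm above the bench): a square well 17 mm wide. The button's top is 5 mm below it.
- start (a joint): Green round start button, 13 mm diameter, at the bottom of the well: 0 when out, 0.004 (4 mm) fully in; springs back. It moves straight down; 1 N starts it and 3 N holds it fully in. It is delicate: more than 30 N breaks it, and it must be pressed with the stylus, not with the fingers.
- stylus: Orange-handled steel stylus, standing upright, tip down, in its block. Origin: its tip; z points up along it to the handle. Shaft 8 mm diameter, its last 10 mm 6 mm diameter; a round collar 26 mm diameter from 70 to 75 mm above the tip; handle 18 mm diameter from 75 to 120 mm. In the block the collar rests on the block's top, the tip 8 mm above the bench. 0.05 kg.
- block: Wooden stylus block, fixed: 60 x 60 mm, 78 mm high, with a square hole (14 mm wide, 74 mm deep) down from the centre of its top. Origin: centre of its underside.
- weight: Steel weight with a knob, 38 mm diameter, 52 mm high, 0.5 kg, among the jars and lids; leave it alone. Origin: centre of its underside.
- amber: Amber glass bottle, 60 mm diameter, 130 mm high; leave alone. Origin: centre of its underside.
- redcap: Glass bottle with red cap, 66 mm diameter, 120 mm high, towards the far side; leave alone. Origin: centre of its underside.
- beaker: Empty glass beaker, 84 mm diameter, 85 mm high, towards the far side; leave alone. Origin: centre of its underside.
- washbottle: White wash bottle with a teal spout, 74 mm diameter, 235 mm high, left of the robot; leave alone. Origin: centre of its underside.

How it is judged:
On the way, in this order (a step that is already met when the one before it is completed fails the run):
1. every jar present stands upright on the mat with its own lid seated on it (x of jar_red in the frame of mat between -0.056 and 0.056 m and y of jar_red in the frame of mat between -0.102 and 0.102 m and z of jar_red in the frame of mat between -0.004 and 0.004 m and angle between each of jar_red, jar_blue, jar_yellow's own z axis and vertical below 0.1 rad and angle between the z axis of lid_red and the z axis of jar_red, either way round below 0.1 rad and horizontal distance between lid_red and jar_red below 0.005 m and z of lid_red in the frame of jar_red between 0.032 and 0.0395 m and linear speed of each of jar_red, jar_blue, jar_yellow below 0.02 m/s and x of jar_blue in the frame of mat between -0.056 and 0.056 m and y of jar_blue in the frame of mat between -0.102 and 0.102 m and z of jar_blue in the frame of mat between -0.004 and 0.004 m and angle between the z axis of lid_blue and the z axis of jar_blue, either way round below 0.1 rad and horizontal distance between lid_blue and jar_blue below 0.005 m and z of lid_blue in the frame of jar_blue between 0.032 and 0.0395 m and x of jar_yellow in the frame of mat between -0.056 and 0.056 m and y of jar_yellow in the frame of mat between -0.102 and 0.102 m and z of jar_yellow in the frame of mat between -0.004 and 0.004 m and angle between the z axis of lid_yellow and the z axis of jar_yellow, either way round below 0.1 rad and horizontal distance between lid_yellow and jar_yellow below 0.005 m and z of lid_yellow in the frame of jar_yellow between 0.032 and 0.0395 m), for 0.3 s.
2. the start button is pushed in (over 3 mm of its 4 mm) by the stylus (value of joint start above 0.003 m and contact force between stylus and shaker above 0.5 N), for 0.1 s.
At the end, for the whole second after the job is handed in: Every jar present stands upright (0.1 rad) on the mat, its foot inside the rim, its own colour's lid seated (5 mm of centre, origin 32 to 39.5 mm above the jar's); the stylus upright in its block, down to within 4 mm; the button out; all at rest (all of step 1 and horizontal distance between stylus and block below 0.006 m and z of stylus in the frame of block below 0.012 m and angle between stylus's own z axis and vertical below 0.1 rad and linear speed of stylus below 0.02 m/s and value of joint start below 0.001 m); the robot touches nothing.
It fails at once if the fingers squeeze a jar with more than 90 N in all (45 N each) (contact force between the fingers and jar_red above 90 N or contact force between the fingers and jar_blue above 90 N or contact force between the fingers and jar_yellow above 90 N).
It fails at once if the fingers press the start button (it is for the stylus) (value of joint start above 0.001 m and contact force between the fingers and shaker above 0.5 N and contact force between stylus and shaker below 0.1 N).
It fails at once if the stylus bears on the shaker or its button with more than 30 N (contact force between stylus and shaker above 30 N).
It fails at once if a bottle, the beaker or the steel weight is moved by more than 4 cm (distance of any of weight, amber, redcap, beaker, washbottle from where it was at the start of the episode above 0.04 m).
Of jar_red, jar_blue, jar_yellow only 2 to 3 are there at a start; the rules pass over those that are not, and their reading is None.
At some moment in a run one of jar_red, jar_blue, jar_yellow may be knocked a few centimetres aside while the robot is not near it.
It also fails if it takes over 210 s, if anything falls off the work surface, if the arm or the gripper's body presses on something with over 40 N, if the wrist force passes 120 N, or if a joint passes its speed limit or range.

## Working session

There is one attempt and no reset: what is moved stays moved. The work goes in short steps, Python scripts to look and compute and a tool call to move; the robot and the scene stay as the last step left them, time stands still between calls to the robot, and variables do not carry over. Pictures are saved under pics/ and viewed, at most 14 in all, crops included, and the job is handed in when it is done.

Besides the shell and the picture viewer there is one more tool, called in YAML: its name, and indented under it one key for each argument. carry_out: Moves the arm, as the interface text tells. Its arguments: {"type":"object","properties":{"linear":{"type":"array"},"angular":{"type":"array"},"hand":{"type":"array"},"force":{"type":"number"}},"required":["linear","angular","hand"]}

```bash
mkdir -p pics; ls; python3 - <<'E'
from rig import manip
import cv2, json
s=manip.get_state(); print(s)
for n in("scene","top","wrist"):
    print(n,manip.camera_params(n))
    im=manip.get_image(n); cv2.imwrite(f"pics/{n}0.png",im[:,:,::-1])
E
```

```text
pics
{'clock': 0.0, 'qpos': array([ 1.04398472e+00,  2.76581342e-01,  1.50616937e+00, -8.17293482e-06,
        1.36070910e+00, -1.20987613e-01]), 'qd': array([ 1.65276618e-03, -7.82998965e-05, -7.83238516e-04,  6.88275505e-04,
       -1.00089932e-03, -1.27107441e-03]), 'effort': array([ 1.45736249e-03, -4.16776192e+01, -2.45813906e+01,  1.95949224e-04,
        1.09094949e-02,  6.18075362e-06]), 'position': array([0.22687926, 0.52809639, 0.40383277]), 'ee_rot': array([-2.93337800e-04,  2.01521510e-01,  9.79483644e-01, -8.86304757e-04]), 'contact_force': array([-0.74779946,  0.24663064,  0.6491579 ]), 'moment': array([ 0.00746535,  0.04215733, -0.00071924]), 'gripper_force': 0.0, 'width': 0.08549956741513744}
scene {'fx': 370.60923412900905, 'fy': 370.60923412900905, 'cx': 255.50898187509335, 'cy': 187.94048690444302, 'k1': -0.10106627323155618, 'view': array([[-5.67221100e-02,  9.98389824e-01, -6.01967981e-04,
        -1.91363345e-02],
       [ 7.64590628e-01,  4.30514025e-02, -6.43076782e-01,
        -3.87664577e-01],
       [-6.42015400e-01, -3.69369311e-02, -7.65801469e-01,
       
[... 285 characters left out ...]
1505125,  0.05268035],
       [-0.98647569,  0.0282164 , -0.16146066,  0.57483839],
       [ 0.16181194,  0.01062925, -0.98676437,  0.98923221],
       [ 0.        ,  0.        ,  0.        ,  1.        ]])}
wrist {'fx': 317.56066046096623, 'fy': 317.56066046096623, 'cx': 253.65496567612504, 'cy': 188.92678488130943, 'k1': -0.07590650761344053, 'hand_eye': array([[-8.73311380e-04, -9.65816886e-01, -2.59223802e-01,
         6.52038590e-02],
       [ 9.99999520e-01, -7.28278582e-04, -6.55523170e-04,
        -7.27163498e-04],
       [ 4.44328205e-04, -2.59224250e-01,  9.65817059e-01,
         3.07841805e-02],
       [ 0.00000000e+00,  0.00000000e+00,  0.00000000e+00,
         1.00000000e+00]])}
```

View pics/top0.png

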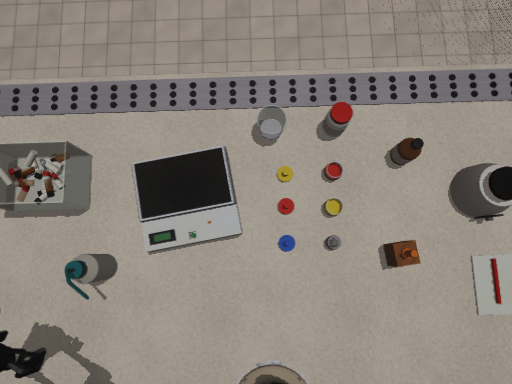

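View pics/scene0.png

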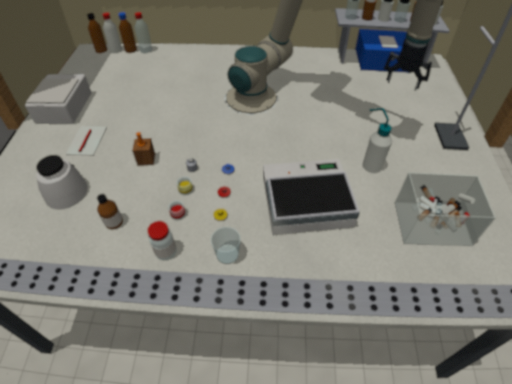

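The top view shows yellow, red and blue lids at about (286,174), (286,206) and (287,243). The red jar is at (333,171), the yellow jar at (333,207), the weight at (333,242) and the stylus block at (403,253). The shaker is around (187,198), with the green button near (193,235). There is no blue jar. The scene view agrees.

```bash
cat > h.py <<'E'
import numpy as np, cv2
from rig import manip
from scipy.spatial.transform import Rotation as R
def cam(n, s=None):
    p=manip.camera_params(n)
    K=np.array([[p["fx"],0,p["cx"]],[0,p["fy"],p["cy"]],[0,0,1]]); d=np.array([p["k1"],0,0,0.])
    if n=="wrist":
        s=s or manip.get_state(); q=s["ee_rot"]
        T=np.eye(4); T[:3,:3]=R.from_quat([q[1],q[2],q[3],q[0]]).as_matrix(); T[:3,3]=s["position"]
        V=np.linalg.inv(T@p["hand_eye"])
    else: V=p["view"]
    return K,d,V
def ray(c,uv):
    K,d,V=c
    x=cv2.undistortPoints(np.array([[uv]],float),K,d)[0,0]
    D=V[:3,:3].T@np.array([x[0],x[1],1]); return -V[:3,:3].T@V[:3,3], D/np.linalg.norm(D)
def tri(rays):
    A=0;b=0
    for o,D in rays:
        P=np.eye(3)-np.outer(D,D); A=A+P; b=b+P@o
    X=np.linalg.solve(A,b); return X, max(np.linalg.norm((np.eye(3)-np.outer(D,D))@(X-o)) for o,D in rays)
def atz(c,uv,z):
    o,D=ray(c,uv); return o+D*(z-o[2])/D[2]
def proj(c,X):
    K,d,V=c
    return cv2.projectPoints(np.array(X,float).reshape(-1,3),cv2.Rodrigues(V[:3,:3])[0],V[:3,3],K,d)[0][:,0]
HUE={"red":[(0,7),(173,180)],"yellow":[(22,34)],"blue":[(110,130)],"green":[(45,85)],"orange":[(8,20)]}
def blobs(im,col,amin=12,smin=120,vmin=50,top=8):
    hsv=cv2.cvtColor(im,cv2.COLOR_RGB2HSV)
    m=0
    for a,b in HUE[col]: m=m|cv2.inRange(hsv,(a,smin,vmin),(b,255,255))
    n,l,st,ce=cv2.connectedComponentsWithStats(m)
    r=[(int(st[i,4]),*np.round(ce[i],1),*st[i,:4].tolist()) for i in range(1,n) if st[i,4]>=amin]
    return sorted(r,reverse=True)[:top]
def shot(n,name):
    s=manip.get_state() if n=="wrist" else None
    c=cam(n,s); im=manip.get_image(n); cv2.imwrite(f"pics/{name}.png",im[:,:,::-1]); np.savez(f"pics/{name}.npz",K=c[0],d=c[1],V=c[2]); return c,im
def load(name):
    z=np.load(f"pics/{name}.npz"); return (z["K"],z["d"],z["V"]),cv2.imread(f"pics/{name}.png")[:,:,::-1].copy()
E
python3 - <<'E'
from h import *
for n in("top","scene"):
    im=cv2.imread(f"pics/{n}0.png")[:,:,::-1].copy()
    for c in HUE: print(n,c,blobs(im,c))
c=cam("top")
for k,uv,z in [("lidY",(286,174),.02),("lidR",(286,206),.02),("lidB",(287,243),.02),("jarR",(333,171),.042),("jarY",(333,207),.042),("weight",(333,242),.05),("block",(403,253),.1),("button",(193,235),.066),("matFL",(137,218),.085),("matFR",(233,200),.085),("matBR",(226,148),.09),("matBL",(134,166),.09)]:
    print(k,atz(c,uv,z).round(3))
E
```

```text
top red [(366, np.float64(341.2), np.float64(112.1), 331, 102, 22, 21), (203, np.float64(285.6), np.float64(205.7), 278, 198, 16, 16), (197, np.float64(495.9), np.float64(281.0), 492, 259, 9, 45), (161, np.float64(334.2), np.float64(169.5), 327, 163, 15, 14), (66, np.float64(49.7), np.float64(174.5), 43, 171, 15, 8), (32, np.float64(11.0), np.float64(171.2), 8, 168, 7, 8), (31, np.float64(25.5), np.float64(188.5), 22, 186, 8, 6), (27, np.float64(328.7), np.float64(175.8), 325, 168, 10, 12)]
top yellow [(196, np.float64(284.8), np.float64(173.5), 277, 166, 16, 16), (175, np.float64(334.1), np.float64(205.8), 327, 199, 15, 15), (12, np.float64(325.2), np.float64(209.3), 324, 206, 4, 8)]
top blue [(202, np.float64(286.4), np.float64(242.6), 279, 235, 16, 16)]
top green [(13, np.float64(192.6), np.float64(234.6), 191, 233, 4, 4)]
top orange [(540, np.float64(405.6), np.float64(252.8), 392, 241, 28, 25), (248, np.float64(408.7), np.float64(148.8), 400, 138, 21, 20), (60, np.float64(27.5), np.float64(171.1), 20, 167, 15, 8), (57, np.float64(21.8), np.float64(182.5), 18, 178, 10, 10), (51, 
[... 1492 characters left out ...]
, 54), (424, np.float64(143.0), np.float64(150.3), 134, 133, 20, 31), (356, np.float64(96.4), np.float64(35.8), 88, 20, 18, 32), (348, np.float64(127.0), np.float64(35.4), 119, 20, 17, 32), (233, np.float64(106.9), np.float64(209.0), 98, 201, 19, 17), (162, np.float64(368.3), np.float64(9.7), 363, 1, 13, 19), (26, np.float64(453.3), np.float64(203.6), 449, 201, 9, 8)]
lidY [ 0.622 -0.061  0.02 ]
lidR [ 0.531 -0.057  0.02 ]
lidB [ 0.428 -0.056  0.02 ]
jarR [ 0.622 -0.19   0.042]
jarY [ 0.522 -0.184  0.042]
weight [ 0.427 -0.177  0.05 ]
block [ 0.393 -0.342  0.1  ]
button [0.455 0.196 0.066]
matFL [0.502 0.341 0.085]
matFR [0.543 0.087 0.085]
matBR [0.684 0.103 0.09 ]
matBL [0.642 0.351 0.09 ]
```

carry_out:
  linear:
    - [0, 0, 0.08]
    - [0, 0, 0.08]
    - [0, 0, 0.06]
    - [0.02, -0.075, 0]
    - [0.02, -0.075, 0]
    - [0.03, -0.075, 0]
    - [0.03, -0.075, 0]
    - [0.03, -0.075, 0]
  angular:
    - [0, 0, 1]
    - [0, 0, 1]
    - [0, 0, 1]
    - [0, 0, 1]
    - [0, 0, 1]
    - [0, 0, 0]
    - [0, 0, 0]
    - [0, 0, 0]
  hand: [1, 1, 1, 1, 1, 1, 1, 1]
  force: 22

```text
clock: 0.82
position: [0.2919, 0.3391, 0.5145]
ee_rot: [0.0, 0.002, 1.0, -0.0]
contact_force: [1.4, -0.0, -0.1]
width: 0.0855
gripper_force: 0.0
```

carry_out:
  linear:
    - [0.03, -0.075, 0]
    - [0.03, -0.075, 0]
    - [0.03, -0.075, 0]
    - [0.03, -0.075, 0]
    - [0.03, -0.075, 0]
    - [0.03, -0.075, 0]
    - [0.03, -0.075, 0]
    - [0.03, -0.075, 0]
  angular:
    - [0, 0, 0]
    - [0, 0, 0]
    - [0, 0, 0]
    - [0, 0, 0]
    - [0, 0, 0]
    - [0, 0, 0]
    - [0, 0, 0]
    - [0, 0, 0]
  hand: [1, 1, 1, 1, 1, 1, 1, 1]

```text
clock: 1.48
position: [0.4119, 0.0388, 0.5147]
ee_rot: [0.0, 0.003, 1.0, 0.0]
contact_force: [0.5, 0.7, -0.6]
width: 0.0855
gripper_force: 0.0
```

```bash
python3 - <<'E'
from h import *
c,im=shot("wrist","w1")
for k in HUE: print(k,blobs(im,k))
E
```

```text
red [(597, np.float64(195.3), np.float64(223.8), 182, 211, 28, 27), (124, np.float64(88.9), np.float64(379.0), 81, 372, 16, 12)]
yellow [(525, np.float64(197.8), np.float64(275.3), 185, 263, 27, 25), (382, np.float64(107.9), np.float64(225.3), 97, 215, 23, 22), (279, np.float64(119.0), np.float64(215.9), 104, 206, 25, 26)]
blue [(38, np.float64(191.3), np.float64(169.4), 179, 160, 28, 15), (18, np.float64(204.8), np.float64(154.6), 199, 147, 9, 17), (17, np.float64(182.6), np.float64(151.1), 179, 146, 11, 13)]
green [(422, np.float64(428.6), np.float64(182.9), 413, 174, 32, 18), (55, np.float64(370.3), np.float64(184.4), 366, 181, 9, 8)]
orange [(528, np.float64(10.9), np.float64(143.1), 0, 125, 26, 35), (43, np.float64(18.1), np.float64(282.8), 10, 281, 17, 6), (19, np.float64(337.8), np.float64(208.4), 336, 206, 5, 5)]
```

View pics/w1.png

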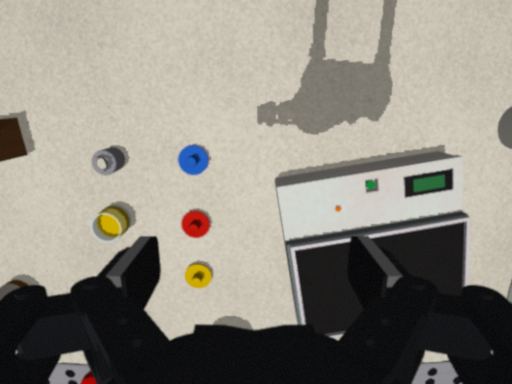

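carry_out:
  linear:
    - [0.03, -0.07, -0.03]
    - [0.03, -0.07, -0.03]
    - [0.03, -0.07, -0.03]
    - [0.03, -0.07, -0.03]
    - [0, -0.02, -0.06]
    - [0, 0, -0.06]
    - [0, 0, 0]
    - [0, 0, 0]
  angular:
    - [0, 0, 0]
    - [0, 0, 0]
    - [0, 0, 0]
    - [0, 0, 0]
    - [0, 0, 0]
    - [0, 0, 0]
    - [0, 0, 0]
    - [0, 0, 0]
  hand: [1, 1, 1, 1, 1, 1, 1, 1]

```text
clock: 2.2
position: [0.4716, -0.109, 0.3935]
ee_rot: [-0.002, 0.003, 1.0, 0.001]
contact_force: [0.6, -0.1, -0.7]
width: 0.0854
gripper_force: 0.0
```

```bash
python3 - <<'E'
from h import *
c,im=shot("wrist","w2")
for k in HUE: print(k,blobs(im,k))
E
```

```text
red [(1114, np.float64(298.5), np.float64(214.7), 280, 197, 38, 37), (550, np.float64(183.4), np.float64(297.1), 168, 286, 32, 23), (456, np.float64(190.5), np.float64(280.1), 168, 270, 39, 28)]
yellow [(934, np.float64(295.1), np.float64(284.3), 278, 268, 36, 33), (922, np.float64(182.6), np.float64(217.1), 165, 201, 36, 33), (316, np.float64(194.3), np.float64(200.1), 171, 191, 37, 30)]
blue [(21, np.float64(321.8), np.float64(128.0), 318, 118, 6, 21), (21, np.float64(292.0), np.float64(141.3), 285, 135, 16, 11), (19, np.float64(283.7), np.float64(124.9), 283, 117, 3, 17), (15, np.float64(313.7), np.float64(108.9), 308, 106, 13, 9), (13, np.float64(300.8), np.float64(105.8), 295, 105, 12, 3), (12, np.float64(311.2), np.float64(143.0), 306, 140, 11, 6)]
green []
orange [(1009, np.float64(7.9), np.float64(100.4), 0, 58, 32, 71), (22, np.float64(509.9), np.float64(190.5), 508, 187, 4, 8)]
```

View pics/w2.png

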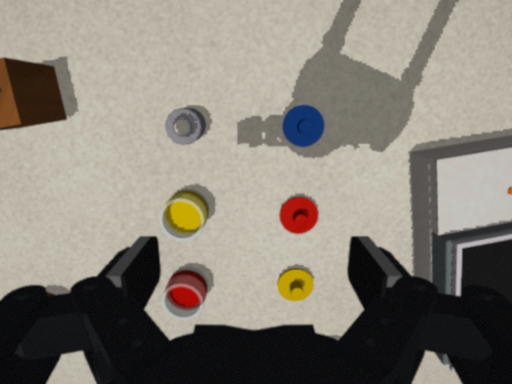

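Wrist view w2 shows the lids at about blue (303,126), red (298,215) and yellow (295,284). The yellow jar's rim is near (185,217), the red jar's near (186,294) and the weight at (184,126). I'll zoom in on the jar rims.

```bash
python3 - <<'E'
from h import *
c1,i1=load("w1"); c2,i2=load("w2")
a=cv2.resize(i2[180:330,150:225],None,fx=4,fy=4,interpolation=cv2.INTER_CUBIC)
b=cv2.resize(i1[190:265,80:155],None,fx=4,fy=4,interpolation=cv2.INTER_CUBIC)
o=np.zeros((600,620,3),np.uint8); o[:,:300]=a; o[:300,320:620]=b
cv2.imwrite("pics/z1.png",o[:,:,::-1])
def lid(im,c,col,near):
    hsv=cv2.cvtColor(im,cv2.COLOR_RGB2HSV); m=0
    for p,q in HUE[col]: m=m|cv2.inRange(hsv,(p,120,20),(q,255,255))
    m=cv2.morphologyEx(m,cv2.MORPH_CLOSE,np.ones((7,7)))
    cs,_=cv2.findContours(m,cv2.RETR_EXTERNAL,cv2.CHAIN_APPROX_NONE)
    k=min([x for x in cs if len(x)>30],key=lambda x:np.hypot(*(x.mean(0)[0]-near)))
    return cv2.fitEllipse(cv2.convexHull(k))
HUE["blue"]=[(105,130)]
for col,n1,n2 in [("red",(195,224),(298,215)),("yellow",(198,275),(295,284)),("blue",(194,159),(303,126))]:
    e1=lid(i1,c1,col,n1);e2=lid(i2,c2,col,n2)
    print(col,np.round(e1[0],1),np.round(e1[1],1),np.round(e2[0],1),np.round(e2[1],1))
    print("  tri",*[x if np.isscalar(x) else x.round(4) for x in tri([ray(c1,e1[0]),ray(c2,e2[0])])],"z10:",atz(c1,e1[0],.01).round(4),atz(c2,e2[0],.01).round(4))
E
```

```text
red [195.2 223.7] [26.6 28. ] [298.5 214.7] [36.5 38.3]
  tri [ 0.5314 -0.0566  0.0082] 3.751515177923937e-05 z10: [ 0.5307 -0.0563  0.01  ] [ 0.5308 -0.0569  0.01  ]
yellow [197.7 275.3] [24.5 26.7] [295.1 284.2] [32.5 36.1]
  tri [ 0.6246 -0.0578  0.0084] 0.00010741675726246864 z10: [ 0.6235 -0.0575  0.01  ] [ 0.6237 -0.0581  0.01  ]
blue [192.9 159.5] [28.8 29.1] [303.  125.4] [40.1 41.2]
  tri [ 0.4274 -0.0544  0.0078] 5.294594865891273e-05 z10: [ 0.427 -0.054  0.01 ] [ 0.4273 -0.0547  0.01  ]
```

View pics/z1.png

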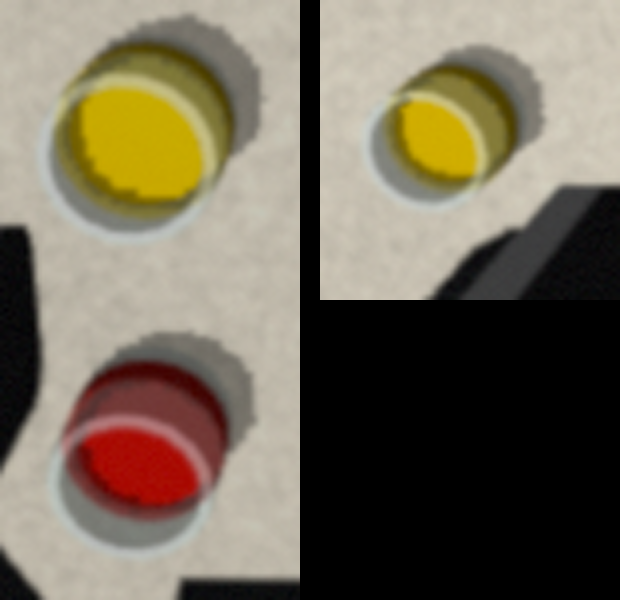

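```bash
python3 - <<'E'
from h import *
c1,i1=load("w1"); c2,i2=load("w2"); ct=cam("top"); cs=cam("scene")
P=lambda X:print(*[x if np.isscalar(x) else x.round(4) for x in X])
P(tri([ray(c1,(106.4,227.1)),ray(c2,(181.5,219.1))])); print(atz(c2,(181.5,219.1),.042).round(4),atz(c1,(106.4,227.1),.042).round(4))
print("red",atz(c2,(182.4,300.6),.042).round(4))
P(tri([ray(c2,(182.4,300.6)),ray(ct,(333.5,170.5))]))
# shaker button, mat corners
P(tri([ray(c1,(370.3,184.4)),ray(ct,(192.6,234.6))])); print("button z61",atz(c1,(370.3,184.4),.061).round(4))
a=atz(c1,(290,242),.091);b=atz(c1,(467,216),.091); print("front rim",a,b,np.degrees(np.arctan2(*(b-a)[:2])))
big=cv2.resize(i1[140:350,270:480],None,fx=2.8,fy=2.8,interpolation=cv2.INTER_CUBIC)
t,_=None,None
tp=cv2.imread("pics/top0.png")
cv2.imwrite("pics/z2.png",big[:,:,::-1])
# black mat in top image
g=cv2.cvtColor(tp,cv2.COLOR_BGR2GRAY); m=(g<45).astype(np.uint8)
n,l,st,ce=cv2.connectedComponentsWithStats(m); i=l[184,185]
mm=(l==i).astype(np.uint8); k=max(cv2.findContours(mm,0,1)[0],key=len); q=cv2.boxPoints(cv2.minAreaRect(k)); print(st[i],q)
W=np.array([atz(ct,p,.085) for p in q]); print(W.round(4),W.mean(0).round(4),np.linalg.norm(np.diff(W,axis=0),axis=1))
# block+stylus
for col in ["orange"]:
    print(blobs(i1,col,40),blobs(i2,col,100))
E
```

```text
[ 0.5252 -0.1884  0.0378] 1.4808414794436472e-05
[ 0.5237 -0.1873  0.042 ] [ 0.5235 -0.1862  0.042 ]
red [ 0.6251 -0.1937  0.042 ]
[ 0.6232 -0.192   0.0447] 0.0009398981931720471
[0.4554 0.1992 0.0603] 0.0009302465159993587
button z61 [0.4546 0.1996 0.061 ]
front rim [0.52622829 0.08612714 0.091     ] [0.49214994 0.32836065 0.091     ] -8.008035992743773
[ 135  148   96   70 4840] [[131.97813 164.38513]
 [220.71117 147.48358]
 [230.88185 200.87964]
 [142.14882 217.78119]]
[[0.6476 0.3582 0.085 ]
 [0.6873 0.1179 0.085 ]
 [0.5408 0.0928 0.085 ]
 [0.5025 0.3276 0.085 ]] [0.5946 0.2241 0.085 ] [0.24361988 0.14863511 0.23787187]
[(528, np.float64(10.9), np.float64(143.1), 0, 125, 26, 35), (43, np.float64(18.1), np.float64(282.8), 10, 281, 17, 6)] [(1009, np.float64(7.9), np.float64(100.4), 0, 58, 32, 71)]
```

carry_out:
  linear:
    - [0.051, -0.028, -0.048]
    - [0.051, -0.028, -0.048]
    - [0.051, -0.028, -0.048]
    - [0.051, -0.028, -0.048]
    - [0.051, -0.028, -0.048]
    - [0.05, -0.027, -0.048]
    - [0, 0, 0]
    - [0, 0, 0]
  angular:
    - [0, 0, 0]
    - [0, 0, 0]
    - [0, 0, 0]
    - [0, 0, 0]
    - [0, 0, 0]
    - [0, 0, 0]
    - [0, 0, 0]
    - [0, 0, 0]
  hand: [1, 1, 1, 1, 1, 1, 1, 1]
  force: 22

```text
clock: 2.92
position: [0.6262, -0.1926, 0.2506]
ee_rot: [-0.0, 0.002, 1.0, 0.0]
contact_force: [-0.8, -0.5, 0.6]
width: 0.0851
gripper_force: 0.0
```

carry_out:
  linear:
    - [0, 0, -0.04]
    - [0, 0, -0.04]
    - [0, 0, -0.04]
    - [0, 0, -0.013]
    - [0, 0, 0]
    - [0, 0, 0]
  angular:
    - [0, 0, 0]
    - [0, 0, 0]
    - [0, 0, 0]
    - [0, 0, 0]
    - [0, 0, 0]
    - [0, 0, 0]
  hand: [1, 1, 1, 1, 1, 1]

```text
clock: 3.42
position: [0.6249, -0.1923, 0.1865]
ee_rot: [0.001, 0.003, 1.0, -0.0]
contact_force: [-0.1, -0.2, 0.3]
width: 0.0854
gripper_force: 0.0
```

carry_out:
  linear:
    - [0, 0, 0]
    - [0, 0, 0]
    - [0, 0, 0]
    - [0, 0, 0]
    - [0, 0, 0]
    - [0, 0, 0]
    - [0, 0, 0]
    - [0, 0, 0]
  angular:
    - [0, 0, 0]
    - [0, 0, 0]
    - [0, 0, 0]
    - [0, 0, 0]
    - [0, 0, 0]
    - [0, 0, 0]
    - [0, 0, 0]
    - [0, 0, 0]
  hand: [0.8, 0.7, 0.65, 0.6, 0.55, 0.5, 0.5, 0.5]
  force: 22

```text
clock: 4.08
position: [0.6248, -0.1928, 0.1851]
ee_rot: [0.001, 0.003, 1.0, -0.0]
contact_force: [-0.2, -0.0, 5.7]
width: 0.0482
gripper_force: 24.0
```

carry_out:
  linear:
    - [0, 0, 0.04]
    - [0, 0, 0.07]
    - [0, 0, 0.07]
    - [0, 0, 0.07]
    - [0, 0.04, 0.04]
    - [-0.006, 0.07, 0]
    - [-0.007, 0.07, 0]
    - [-0.007, 0.07, 0]
  angular:
    - [0, 0, 0]
    - [0, 0, 0]
    - [0, 0, 0]
    - [0, 0, 0]
    - [0, 0, 0]
    - [0, 0, 0]
    - [0, 0, 0]
    - [0, 0, 0]
  hand: [0.5, 0.5, 0.5, 0.5, 0.5, 0.5, 0.5, 0.5]
  force: 22

```text
clock: 4.75
position: [0.6141, -0.0668, 0.3293]
ee_rot: [0.0, 0.004, 1.0, 0.0]
contact_force: [0.4, 0.5, -0.8]
width: 0.0482
gripper_force: 23.4
```

carry_out:
  linear:
    - [-0.007, 0.07, 0]
    - [-0.007, 0.07, 0]
    - [-0.007, 0.07, 0]
    - [-0.007, 0.07, 0]
    - [-0.007, 0.07, 0]
    - [-0.007, 0.07, 0]
    - [-0.007, 0.07, 0]
    - [-0.007, 0.07, 0]
  angular:
    - [0, 0, 0]
    - [0, 0, 0]
    - [0, 0, 0]
    - [0, 0, 0]
    - [0, 0, 0]
    - [0, 0, 0]
    - [0, 0, 0]
    - [0, 0, 0]
  hand: [0.5, 0.5, 0.5, 0.5, 0.5, 0.5, 0.5, 0.5]

```text
clock: 5.42
position: [0.5859, 0.2139, 0.3286]
ee_rot: [-0.001, 0.003, 1.0, -0.0]
contact_force: [-0.2, -0.2, -0.8]
width: 0.0483
gripper_force: 23.4
```

carry_out:
  linear:
    - [0, 0.06, 0]
    - [0, 0.06, 0]
    - [0, 0, 0]
    - [0, 0, 0]
  angular:
    - [0, 0, 0]
    - [0, 0, 0]
    - [0, 0, 0]
    - [0, 0, 0]
  hand: [0.5, 0.5, 0.5, 0.5]

```text
clock: 5.75
position: [0.586, 0.2739, 0.3283]
ee_rot: [-0.001, 0.001, 1.0, -0.0]
contact_force: [-0.0, -1.3, -0.9]
width: 0.0485
gripper_force: 23.4
```

```bash
python3 - <<'E'
from h import *
c,im=shot("wrist","w3")
E
```

```text
(no output)
```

View pics/w3.png

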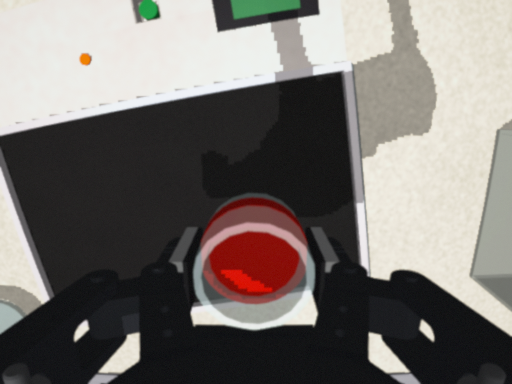

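The red jar is held upright in the hand with its rim centre near (255,274). The mat's front corners are at about (343,72) and (2,135).

```bash
python3 - <<'E'
from h import *
c,im=load("w3")
fl=atz(c,(343,72),.087);fr=atz(c,(2,135),.087)
y=(fl-fr);print(fl,fr,np.linalg.norm(y)); y/=np.linalg.norm(y); x=np.array([y[1],-y[0],0])
ctr=(fl+fr)/2+x*.075; print("ctr",ctr,np.degrees(np.arctan2(-y[0],y[1])))
for t in (-.05,.05): print(ctr+t*y)
jr=atz(c,(255,274),.3283-.185+.042);print("jar in hand",jr)
print("button",atz(c,(149,9),.061))
E
```

```text
[0.50005503 0.32986452 0.087     ] [0.53728902 0.09832939 0.087     ] 0.23450987745700147
ctr [0.59272065 0.22600498 0.087     ] 9.135722340757262
[0.60065933 0.17663923 0.087     ]
[0.58478197 0.27537073 0.087     ]
jar in hand [0.58532692 0.27348303 0.1853    ]
button [0.45464767 0.20100055 0.061     ]
```

carry_out:
  linear:
    - [0, 0, -0.04]
    - [0, 0, -0.04]
    - [0, 0, -0.02]
    - [0, 0, -0.007]
    - [0, 0, -0.004]
    - [0, 0, 0]
  angular:
    - [0, 0, 0]
    - [0, 0, 0]
    - [0, 0, 0]
    - [0, 0, 0]
    - [0, 0, 0]
    - [0, 0, 0]
  hand: [0.5, 0.5, 0.5, 0.5, 0.5, 0.5]

```text
clock: 6.3
position: [0.5869, 0.2717, 0.2739]
ee_rot: [0.0, 0.003, 1.0, 0.0]
contact_force: [-0.0, 1.0, -1.6]
width: 0.0483
gripper_force: 23.4
```

carry_out:
  linear:
    - [0, 0, -0.003]
    - [0, 0, -0.002]
    - [0, 0, 0]
  angular:
    - [0, 0, 0]
    - [0, 0, 0]
    - [0, 0, 0]
  hand: [0.5, 0.5, 0.5]

```text
clock: 6.55
position: [0.5867, 0.2723, 0.2718]
ee_rot: [0.001, 0.003, 1.0, 0.0]
contact_force: [-0.7, -0.1, -1.2]
width: 0.0483
gripper_force: 23.4
```

carry_out:
  linear:
    - [0, 0, -0.002]
    - [0, 0, -0.001]
    - [0, 0, 0]
  angular:
    - [0, 0, 0]
    - [0, 0, 0]
    - [0, 0, 0]
  hand: [0.5, 0.5, 0.5]

```text
clock: 6.8
position: [0.5865, 0.2724, 0.2701]
ee_rot: [0.0, 0.003, 1.0, 0.0]
contact_force: [-0.1, -0.3, 0.4]
width: 0.0486
gripper_force: 23.6
```

carry_out:
  linear:
    - [0, 0, 0]
    - [0, 0, 0]
    - [0, 0, 0]
    - [0, 0, 0]
    - [0, 0, 0.03]
    - [0, 0, 0.05]
    - [0, 0, 0.05]
    - [0, 0, 0]
  angular:
    - [0, 0, 0]
    - [0, 0, 0]
    - [0, 0, 0]
    - [0, 0, 0]
    - [0, 0, 0]
    - [0, 0, 0]
    - [0, 0, 0]
    - [0, 0, 0]
  hand: [0.6, 0.7, 0.8, 0.9, 0.95, 1, 1, 1]

```text
clock: 7.47
position: [0.5879, 0.2729, 0.3402]
ee_rot: [0.005, 0.003, 1.0, 0.002]
contact_force: [1.3, 0.5, 0.3]
width: 0.0853
gripper_force: 0.0
```

```bash
python3 - <<'E'
from h import *
c,im=shot("wrist","w4"); print(manip.get_state()["position"],blobs(im,"red"))
_,t=shot("top","t4"); print(blobs(t,"yellow"),blobs(t,"red"))
E
```

```text
[0.58739329 0.27262681 0.33798119] [(2770, np.float64(251.1), np.float64(208.1), 219, 181, 65, 57), (379, np.float64(251.5), np.float64(173.1), 216, 163, 74, 31)]
[(196, np.float64(284.8), np.float64(173.5), 277, 166, 16, 16), (175, np.float64(334.1), np.float64(205.8), 327, 199, 15, 15)] [(379, np.float64(341.1), np.float64(112.4), 331, 102, 22, 22), (203, np.float64(285.6), np.float64(205.7), 278, 198, 16, 16), (198, np.float64(495.9), np.float64(281.1), 492, 259, 9, 45), (127, np.float64(160.7), np.float64(184.0), 154, 179, 15, 11), (65, np.float64(49.2), np.float64(174.4), 42, 171, 15, 8), (34, np.float64(11.0), np.float64(171.4), 8, 168, 7, 8), (31, np.float64(25.5), np.float64(188.4), 22, 186, 8, 6), (25, np.float64(168.8), np.float64(187.8), 163, 182, 10, 11)]
```

carry_out:
  linear:
    - [-0.01, -0.075, 0]
    - [-0.01, -0.075, 0]
    - [-0.01, -0.075, 0]
    - [-0.01, -0.075, 0]
    - [-0.01, -0.075, 0]
    - [-0.01, -0.075, 0]
    - [-0.01, -0.075, 0]
    - [-0.01, -0.075, 0]
  angular:
    - [0, 0, 0]
    - [0, 0, 0]
    - [0, 0, 0]
    - [0, 0, 0]
    - [0, 0, 0]
    - [0, 0, 0]
    - [0, 0, 0]
    - [0, 0, 0]
  hand: [1, 1, 1, 1, 1, 1, 1, 1]

```text
clock: 8.23
position: [0.5453, -0.0293, 0.3333]
ee_rot: [-0.001, 0.003, 1.0, 0.0]
contact_force: [0.2, -0.0, -0.3]
width: 0.085
gripper_force: 0.0
```

carry_out:
  linear:
    - [-0.01, -0.075, 0]
    - [-0.01, -0.075, 0]
    - [-0.01, -0.075, 0]
    - [-0.016, -0.075, 0]
    - [0, -0.02, 0]
    - [0, 0, 0]
  angular:
    - [0, 0, 0]
    - [0, 0, 0]
    - [0, 0, 0]
    - [0, 0, 0]
    - [0, 0, 0]
    - [0, 0, 0]
  hand: [1, 1, 1, 1, 1, 1]

```text
clock: 8.73
position: [0.5229, -0.1903, 0.3333]
ee_rot: [-0.001, 0.005, 1.0, 0.0]
contact_force: [-0.9, 0.7, 0.4]
width: 0.0853
gripper_force: 0.0
```

```bash
python3 - <<'E'
from h import *
c,im=shot("wrist","w5"); print(manip.get_state()["position"],blobs(im,"yellow"))
_,a=load("w4"); cv2.imwrite("pics/z5.png",np.vstack([im,a])[:, :, ::-1][::1,::1][:, :])
o=np.hstack([im,a]); cv2.imwrite("pics/z5.png",cv2.resize(o,(800,300))[:,:,::-1])
E
```

```text
[ 0.52303461 -0.18845243  0.33345132] [(1657, np.float64(257.2), np.float64(184.3), 234, 163, 48, 44), (140, np.float64(257.1), np.float64(157.0), 235, 153, 45, 14), (84, np.float64(396.8), np.float64(257.8), 389, 251, 15, 16)]
```

View pics/z5.png

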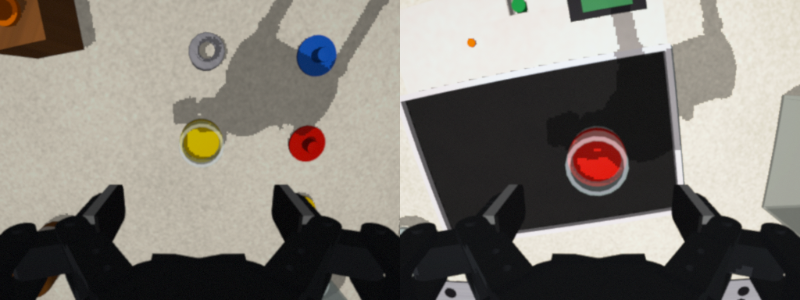

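The left half of the picture shows the yellow jar standing centred between the fingers at about (202,143). The right half shows the red jar upright on the mat. I'm grasping the yellow jar now.

carry_out:
  linear:
    - [0.001, 0.002, -0.06]
    - [0, 0, -0.07]
    - [0, 0, -0.07]
    - [0, 0, -0.06]
    - [0, 0, -0.037]
    - [0, 0, 0]
    - [0, 0, 0]
  angular:
    - [0, 0, 0]
    - [0, 0, 0]
    - [0, 0, 0]
    - [0, 0, 0]
    - [0, 0, 0]
    - [0, 0, 0]
    - [0, 0, 0]
  hand: [1, 1, 1, 1, 1, 1, 1]

```text
clock: 9.37
position: [0.5238, -0.1849, 0.1852]
ee_rot: [-0.001, 0.002, 1.0, 0.001]
contact_force: [0.1, -0.2, 0.6]
width: 0.085
gripper_force: 0.0
```

carry_out:
  linear:
    - [0, 0, 0]
    - [0, 0, 0]
    - [0, 0, 0]
    - [0, 0, 0]
    - [0, 0, 0]
    - [0, 0, 0]
    - [0, 0, 0]
    - [0, 0, 0]
  angular:
    - [0, 0, 0]
    - [0, 0, 0]
    - [0, 0, 0]
    - [0, 0, 0]
    - [0, 0, 0]
    - [0, 0, 0]
    - [0, 0, 0]
    - [0, 0, 0]
  hand: [0.8, 0.7, 0.65, 0.6, 0.55, 0.5, 0.5, 0.5]
  force: 22

```text
clock: 10.03
position: [0.5244, -0.1869, 0.1877]
ee_rot: [0.001, 0.003, 1.0, -0.0]
contact_force: [-0.9, 1.2, 7.2]
width: 0.0488
gripper_force: 22.5
```

carry_out:
  linear:
    - [0, 0, 0.04]
    - [0, 0, 0.07]
    - [0, 0, 0.07]
    - [0, 0, 0.07]
    - [0, 0.03, 0.04]
    - [0.014, 0.07, 0]
    - [0.014, 0.07, 0]
    - [0.014, 0.07, 0]
  angular:
    - [0, 0, 0]
    - [0, 0, 0]
    - [0, 0, 0]
    - [0, 0, 0]
    - [0, 0, 0]
    - [0, 0, 0]
    - [0, 0, 0]
    - [0, 0, 0]
  hand: [0.5, 0.5, 0.5, 0.5, 0.5, 0.5, 0.5, 0.5]
  force: 22

```text
clock: 10.7
position: [0.5448, -0.0659, 0.3322]
ee_rot: [0.001, 0.004, 1.0, -0.0]
contact_force: [0.4, -1.1, -1.1]
width: 0.049
gripper_force: 23.8
```

carry_out:
  linear:
    - [0.016, 0.07, 0]
    - [0.016, 0.07, 0]
    - [0.016, 0.07, 0]
    - [0.016, 0.07, 0]
    - [0.016, 0.07, 0]
    - [0.016, 0.07, 0]
    - [0.016, 0.058, 0]
    - [0, 0, 0]
  angular:
    - [0, 0, 0]
    - [0, 0, 0]
    - [0, 0, 0]
    - [0, 0, 0]
    - [0, 0, 0]
    - [0, 0, 0]
    - [0, 0, 0]
    - [0, 0, 0]
  hand: [0.5, 0.5, 0.5, 0.5, 0.5, 0.5, 0.5, 0.5]

```text
clock: 11.37
position: [0.6018, 0.1774, 0.3312]
ee_rot: [0.001, 0.001, 1.0, 0.002]
contact_force: [0.3, -0.4, -1.0]
width: 0.049
gripper_force: 23.8
```

```bash
python3 - <<'E'
from h import *
c,im=shot("wrist","w6"); print(manip.get_state()["position"],blobs(im,"yellow"),blobs(im,"red"))
E
```

```text
[0.60117814 0.17496082 0.33098246] [(5124, np.float64(252.1), np.float64(258.6), 205, 223, 95, 73), (1476, np.float64(19.5), np.float64(198.8), 0, 177, 42, 44), (963, np.float64(254.5), np.float64(205.9), 201, 191, 107, 47)] [(2308, np.float64(406.9), np.float64(192.1), 381, 163, 55, 58), (1092, np.float64(11.2), np.float64(104.2), 0, 79, 27, 50), (670, np.float64(373.1), np.float64(173.8), 357, 147, 58, 74), (46, np.float64(398.3), np.float64(222.8), 390, 222, 19, 3)]
```

carry_out:
  linear:
    - [0, -0.008, -0.04]
    - [0, 0, -0.04]
    - [0, 0, -0.02]
    - [0, 0, -0.01]
    - [0, 0, -0.005]
    - [0, 0, 0]
    - [0, 0, 0]
  angular:
    - [0, 0, 0]
    - [0, 0, 0]
    - [0, 0, 0]
    - [0, 0, 0]
    - [0, 0, 0]
    - [0, 0, 0]
    - [0, 0, 0]
  hand: [0.5, 0.5, 0.5, 0.5, 0.5, 0.5, 0.5]

```text
clock: 12.0
position: [0.6014, 0.168, 0.2746]
ee_rot: [0.001, 0.003, 1.0, 0.0]
contact_force: [0.4, 0.3, -1.4]
width: 0.0489
gripper_force: 23.8
```

carry_out:
  linear:
    - [0, 0, -0.002]
    - [0, 0, 0]
    - [0, 0, 0]
  angular:
    - [0, 0, 0]
    - [0, 0, 0]
    - [0, 0, 0]
  hand: [0.5, 0.5, 0.5]

```text
clock: 12.25
position: [0.6011, 0.1683, 0.2733]
ee_rot: [0.001, 0.003, 1.0, 0.0]
contact_force: [0.1, -0.0, -2.0]
width: 0.049
gripper_force: 23.8
```

carry_out:
  linear:
    - [0, 0, -0.004]
    - [0, 0, 0]
    - [0, 0, 0]
  angular:
    - [0, 0, 0]
    - [0, 0, 0]
    - [0, 0, 0]
  hand: [0.5, 0.5, 0.5]

```text
clock: 12.5
position: [0.6011, 0.1684, 0.2727]
ee_rot: [0.001, 0.003, 1.0, 0.0]
contact_force: [-1.8, -0.1, 6.9]
width: 0.0488
gripper_force: 24.6
```

carry_out:
  linear:
    - [0, 0, -0.002]
    - [0, 0, 0]
    - [0, 0, 0]
  angular:
    - [0, 0, 0]
    - [0, 0, 0]
    - [0, 0, 0]
  hand: [0.5, 0.5, 0.5]

```text
clock: 12.75
position: [0.601, 0.1684, 0.2727]
ee_rot: [0.001, 0.003, 1.0, 0.0]
contact_force: [-3.5, 0.1, 11.3]
width: 0.049
gripper_force: 24.9
```

carry_out:
  linear:
    - [0, 0, 0]
    - [0, 0, 0]
    - [0, 0, 0]
    - [0, 0, 0]
    - [0, 0, 0.03]
    - [0, 0, 0.05]
    - [0, 0, 0.05]
    - [0, 0, 0]
  angular:
    - [0, 0, 0]
    - [0, 0, 0]
    - [0, 0, 0]
    - [0, 0, 0]
    - [0, 0, 0]
    - [0, 0, 0]
    - [0, 0, 0]
    - [0, 0, 0]
  hand: [0.6, 0.7, 0.8, 0.9, 0.95, 1, 1, 1]

```text
clock: 13.42
position: [0.6026, 0.1686, 0.3395]
ee_rot: [0.005, 0.003, 1.0, 0.001]
contact_force: [0.6, -0.7, 0.1]
width: 0.0853
gripper_force: 0.0
```

carry_out:
  linear:
    - [0, 0, 0]
    - [0, 0, 0]
  angular:
    - [0, 0, 0]
    - [0, 0, 0]
  hand: [1, 1]

```text
clock: 13.58
position: [0.6007, 0.1682, 0.334]
ee_rot: [-0.001, 0.003, 1.0, -0.0]
contact_force: [-0.4, -0.6, -0.1]
width: 0.0852
gripper_force: 0.0
```

```bash
python3 - <<'E'
from h import *
c,im=shot("wrist","w7"); print(manip.get_state()["position"],blobs(im,"yellow"))
E
```

```text
[0.60054519 0.16823647 0.33340969] [(3039, np.float64(253.0), np.float64(215.4), 220, 187, 68, 58), (1494, np.float64(31.7), np.float64(200.6), 10, 179, 44, 44), (455, np.float64(253.7), np.float64(179.1), 217, 169, 76, 32), (13, np.float64(276.9), np.float64(236.4), 274, 235, 7, 4)]
```

View pics/w7.png

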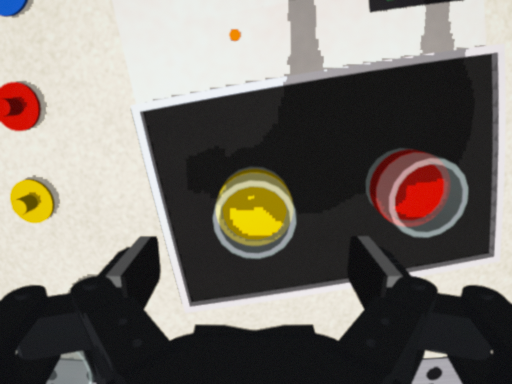

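Both jars stand on the mat, with the yellow rim centre at about (255,219) and the red at about (428,196).

```bash
python3 - <<'E'
from h import *
c,im=load("w7")
for uv in [(255,219),(428,196)]: print(atz(c,uv,.127).round(4))
for uv in [(32,200.6)]: print("lidY",atz(c,uv,.01).round(4))
g=cv2.GaussianBlur(cv2.cvtColor(im,cv2.COLOR_RGB2GRAY),(3,3),0)
for r in (1,):
    h=cv2.HoughCircles(g,cv2.HOUGH_GRADIENT_ALT,1.5,40,param1=150,param2=.7,minRadius=34,maxRadius=46); print(h)
E
```

```text
[0.6006 0.1681 0.127 ]
[0.5872 0.2707 0.127 ]
lidY [ 0.6241 -0.0561  0.01  ]
[[[255.       219.        38.882904]
  [411.       192.        39.95031 ]]]
```

carry_out:
  linear:
    - [0.008, -0.075, 0]
    - [0.008, -0.075, 0]
    - [0.008, -0.075, 0]
    - [0.008, -0.075, 0]
    - [0.008, -0.075, 0]
    - [0.006, -0.075, 0]
    - [0, 0, 0]
    - [0, 0, 0]
  angular:
    - [0, 0, 0]
    - [0, 0, 0]
    - [0, 0, 0]
    - [0, 0, 0]
    - [0, 0, 0]
    - [0, 0, 0]
    - [0, 0, 0]
    - [0, 0, 0]
  hand: [1, 0.9, 0.8, 0.7, 0.6, 0.6, 0.6, 0.6]

```text
clock: 14.3
position: [0.6238, -0.0588, 0.333]
ee_rot: [-0.002, 0.005, 1.0, 0.0]
contact_force: [-0.4, 0.1, 0.2]
width: 0.0511
gripper_force: 0.0
```

carry_out:
  linear:
    - [0, 0, -0.06]
    - [0, 0, -0.07]
    - [0, 0, -0.07]
    - [0, 0, -0.06]
    - [0, 0, -0.03]
    - [0, 0, 0]
    - [0, 0, 0]
  angular:
    - [0, 0, 0]
    - [0, 0, 0]
    - [0, 0, 0]
    - [0, 0, 0]
    - [0, 0, 0]
    - [0, 0, 0]
    - [0, 0, 0]
  hand: [0.6, 0.6, 0.6, 0.6, 0.6, 0.6, 0.6]

```text
clock: 14.88
position: [0.6235, -0.0552, 0.1884]
ee_rot: [-0.002, 0.002, 1.0, 0.001]
contact_force: [1.0, -0.4, 0.2]
width: 0.051
gripper_force: 0.0
```

carry_out:
  linear:
    - [0, 0, 0]
    - [0, 0, 0]
    - [0, 0, 0]
    - [0, 0, 0]
    - [0, 0, 0]
    - [0, 0, 0]
    - [0, 0, 0]
    - [0, 0, 0]
  angular:
    - [0, 0, 0]
    - [0, 0, 0]
    - [0, 0, 0]
    - [0, 0, 0]
    - [0, 0, 0]
    - [0, 0, 0]
    - [0, 0, 0]
    - [0, 0, 0]
  hand: [0.5, 0.4, 0.3, 0.2, 0.1, 0.1, 0.1, 0.1]
  force: 25

```text
clock: 15.55
position: [0.6244, -0.0568, 0.1911]
ee_rot: [0.001, 0.003, 1.0, -0.0]
contact_force: [-1.5, 2.0, 6.0]
width: 0.0143
gripper_force: 24.5
```

carry_out:
  linear:
    - [0, 0, 0.04]
    - [0, 0, 0.07]
    - [0, 0, 0.07]
    - [0, 0, 0.07]
    - [0, 0, 0.06]
    - [0, 0, 0]
    - [0, 0, 0]
  angular:
    - [0, 0, 0]
    - [0, 0, 0]
    - [0, 0, 0]
    - [0, 0, 0]
    - [0, 0, 0]
    - [0, 0, 0]
    - [0, 0, 0]
  hand: [0.1, 0.1, 0.1, 0.1, 0.1, 0.1, 0.1]

```text
clock: 16.13
position: [0.6243, -0.0568, 0.3471]
ee_rot: [0.002, 0.003, 1.0, -0.0]
contact_force: [0.5, 0.3, -1.3]
width: 0.0143
gripper_force: 24.4
```

```bash
python3 - <<'E'
from h import *
c,im=shot("wrist","w8"); s=manip.get_state();print(s["position"],blobs(im,"yellow"))
b=blobs(im,"yellow")[0]; print(atz(c,(b[3]+b[5]/2,b[4]+b[6]/2),s["position"][2]-.188+.008))
c,t=shot("top","t8"); print(blobs(t,"yellow"),blobs(t,"red"))
E
```

```text
[ 0.62363936 -0.05674059  0.34502378] [(3923, np.float64(253.7), np.float64(229.2), 210, 194, 88, 83)]
[ 0.62505351 -0.05770268  0.16502378]
[(185, np.float64(200.9), np.float64(176.2), 193, 169, 16, 15), (90, np.float64(288.5), np.float64(165.9), 280, 160, 18, 11), (37, np.float64(207.0), np.float64(182.6), 198, 174, 15, 14)] [(197, np.float64(495.9), np.float64(281.1), 492, 259, 9, 45), (176, np.float64(160.8), np.float64(182.3), 154, 174, 15, 16), (66, np.float64(49.7), np.float64(174.5), 43, 171, 15, 8), (40, np.float64(169.5), np.float64(186.0), 163, 178, 10, 15), (35, np.float64(11.1), np.float64(171.4), 8, 168, 7, 8), (31, np.float64(25.5), np.float64(188.4), 22, 186, 8, 6)]
```

View pics/w8.png

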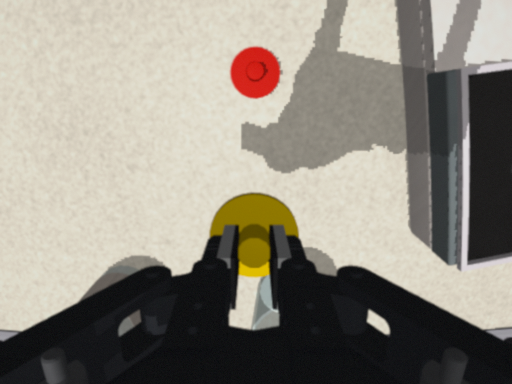

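The yellow lid is held level, with its centre within about 1 mm of the tool axis. I'm carrying it to the yellow jar.

carry_out:
  linear:
    - [-0.008, 0.075, 0]
    - [-0.008, 0.075, 0]
    - [-0.008, 0.075, 0]
    - [-0.008, 0.075, 0]
    - [-0.008, 0.075, 0]
    - [-0.007, 0.075, 0]
    - [0, 0, 0]
    - [0, 0, 0]
  angular:
    - [0, 0, 0]
    - [0, 0, 0]
    - [0, 0, 0]
    - [0, 0, 0]
    - [0, 0, 0]
    - [0, 0, 0]
    - [0, 0, 0]
    - [0, 0, 0]
  hand: [0.1, 0.1, 0.1, 0.1, 0.1, 0.1, 0.1, 0.1]

```text
clock: 16.9
position: [0.5995, 0.1704, 0.3424]
ee_rot: [-0.002, 0.001, 1.0, -0.0]
contact_force: [0.4, -0.1, -0.5]
width: 0.0141
gripper_force: 24.6
```

carry_out:
  linear:
    - [0, 0, -0.02]
    - [0, 0, -0.02]
    - [0, 0, -0.01]
    - [0, 0, 0]
    - [0, 0, 0]
    - [0, 0, 0]
  angular:
    - [0, 0, 0]
    - [0, 0, 0]
    - [0, 0, 0]
    - [0, 0, 0]
    - [0, 0, 0]
    - [0, 0, 0]
  hand: [0.1, 0.1, 0.1, 0.1, 0.1, 0.1]

```text
clock: 17.4
position: [0.6008, 0.1676, 0.3197]
ee_rot: [0.0, 0.003, 1.0, 0.0]
contact_force: [-0.6, 0.5, -1.0]
width: 0.0143
gripper_force: 24.6
```

```bash
python3 - <<'E'
from h import *
c,im=shot("wrist","w9"); s=manip.get_state();print(s["position"],blobs(im,"red"))
E
```

```text
[0.60080893 0.16775455 0.32003448] [(2397, np.float64(432.9), np.float64(199.9), 407, 169, 54, 65), (1309, np.float64(13.0), np.float64(106.9), 0, 81, 31, 51), (869, np.float64(396.0), np.float64(181.4), 378, 151, 62, 79), (13, np.float64(399.9), np.float64(198.1), 399, 195, 3, 8)]
```

View pics/w9.png

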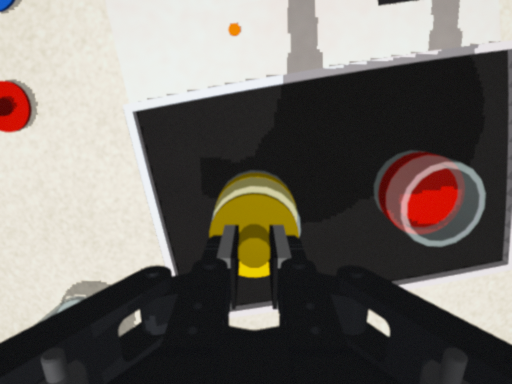

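The lid sits directly over the yellow jar, at about (255,235). I'm lowering it.

carry_out:
  linear:
    - [0, 0, -0.006]
    - [0, 0, -0.006]
    - [0, 0, -0.003]
    - [0, 0, 0]
    - [0, 0, 0]
  angular:
    - [0, 0, 0]
    - [0, 0, 0]
    - [0, 0, 0]
    - [0, 0, 0]
    - [0, 0, 0]
  hand: [0.1, 0.1, 0.1, 0.1, 0.1]

```text
clock: 17.87
position: [0.6004, 0.1684, 0.3122]
ee_rot: [-0.0, 0.003, 1.0, 0.0]
contact_force: [0.7, -0.6, -0.1]
width: 0.014
gripper_force: 24.6
```

carry_out:
  linear:
    - [0, 0, -0.002]
    - [0, 0, 0]
    - [0, 0, 0]
    - [0, 0, 0]
    - [0, 0, 0]
    - [0, 0, 0.03]
    - [0, 0, 0.03]
    - [0, 0, 0]
  angular:
    - [0, 0, 0]
    - [0, 0, 0]
    - [0, 0, 0]
    - [0, 0, 0]
    - [0, 0, 0]
    - [0, 0, 0]
    - [0, 0, 0]
    - [0, 0, 0]
  hand: [0.1, 0.2, 0.35, 0.5, 0.6, 0.6, 0.6, 0.6]

```text
clock: 18.53
position: [0.6014, 0.1685, 0.3439]
ee_rot: [0.003, 0.003, 1.0, 0.001]
contact_force: [0.8, 0.9, 1.3]
width: 0.0514
gripper_force: 0.0
```

carry_out:
  linear:
    - [0, 0, 0]
    - [0, 0, 0]
  angular:
    - [0, 0, 0]
    - [0, 0, 0]
  hand: [0.6, 0.6]

```text
clock: 18.7
position: [0.6002, 0.1683, 0.3405]
ee_rot: [-0.0, 0.003, 1.0, -0.0]
contact_force: [-0.3, -1.0, -1.0]
width: 0.0512
gripper_force: 0.0
```

```bash
python3 - <<'E'
from h import *
c,im=shot("wrist","w10"); s=manip.get_state();print(s["position"],s["width"],blobs(im,"yellow"))
b=blobs(im,"yellow")[0]; print(atz(c,(b[3]+b[5]/2,b[4]+b[6]/2),.13))
b=blobs(im,"red");print(b)
E
```

```text
[0.60014974 0.16825568 0.34018187] 0.05150469366332877 [(4470, np.float64(253.8), np.float64(217.8), 217, 181, 75, 75), (415, np.float64(255.0), np.float64(177.0), 219, 167, 73, 31)]
[0.60112045 0.16785524 0.13      ]
[(2088, np.float64(415.2), np.float64(191.0), 390, 163, 52, 56), (1695, np.float64(21.4), np.float64(106.3), 0, 83, 45, 48), (675, np.float64(382.1), np.float64(175.3), 366, 148, 58, 72), (42, np.float64(408.6), np.float64(220.5), 401, 219, 18, 4)]
```

carry_out:
  linear:
    - [-0.024, -0.075, 0]
    - [-0.024, -0.075, 0]
    - [-0.023, -0.075, 0]
    - [-0.023, -0.075, 0]
    - [-0.023, -0.075, 0]
    - [-0.022, -0.073, 0]
    - [0, 0, 0]
    - [0, 0, 0]
  angular:
    - [0, 0, 0]
    - [0, 0, 0]
    - [0, 0, 0]
    - [0, 0, 0]
    - [0, 0, 0]
    - [0, 0, 0]
    - [0, 0, 0]
    - [0, 0, 0]
  hand: [0.6, 0.6, 0.6, 0.6, 0.6, 0.6, 0.6, 0.6]

```text
clock: 19.42
position: [0.5303, -0.0574, 0.3405]
ee_rot: [-0.001, 0.005, 1.0, 0.0]
contact_force: [0.2, 0.5, 0.2]
width: 0.0511
gripper_force: 0.0
```

carry_out:
  linear:
    - [0, 0.001, -0.06]
    - [0, 0, -0.07]
    - [0, 0, -0.07]
    - [0, 0, -0.065]
    - [0, 0, -0.036]
    - [0, 0, 0]
    - [0, 0, 0]
  angular:
    - [0, 0, 0]
    - [0, 0, 0]
    - [0, 0, 0]
    - [0, 0, 0]
    - [0, 0, 0]
    - [0, 0, 0]
    - [0, 0, 0]
  hand: [0.6, 0.6, 0.6, 0.6, 0.6, 0.6, 0.6]

```text
clock: 20.0
position: [0.531, -0.054, 0.1897]
ee_rot: [-0.001, 0.002, 1.0, 0.001]
contact_force: [1.2, -0.4, -0.9]
width: 0.0515
gripper_force: 0.0
```

carry_out:
  linear:
    - [0, 0, 0]
    - [0, 0, 0]
    - [0, 0, 0]
    - [0, 0, 0]
    - [0, 0, 0]
    - [0, 0, 0]
    - [0, 0, 0]
    - [0, 0, 0]
  angular:
    - [0, 0, 0]
    - [0, 0, 0]
    - [0, 0, 0]
    - [0, 0, 0]
    - [0, 0, 0]
    - [0, 0, 0]
    - [0, 0, 0]
    - [0, 0, 0]
  hand: [0.5, 0.4, 0.3, 0.2, 0.1, 0.1, 0.1, 0.1]
  force: 25

```text
clock: 20.67
position: [0.5315, -0.0553, 0.192]
ee_rot: [0.001, 0.003, 1.0, -0.0]
contact_force: [-0.7, 0.4, 6.1]
width: 0.0146
gripper_force: 24.5
```

carry_out:
  linear:
    - [0, 0, 0.04]
    - [0, 0, 0.07]
    - [0, 0, 0.07]
    - [0, 0, 0.07]
    - [0, 0, 0.07]
    - [0, 0, 0]
    - [0, 0, 0]
  angular:
    - [0, 0, 0]
    - [0, 0, 0]
    - [0, 0, 0]
    - [0, 0, 0]
    - [0, 0, 0]
    - [0, 0, 0]
    - [0, 0, 0]
  hand: [0.1, 0.1, 0.1, 0.1, 0.1, 0.1, 0.1]

```text
clock: 21.25
position: [0.5313, -0.0553, 0.3531]
ee_rot: [0.003, 0.003, 1.0, -0.001]
contact_force: [-0.7, -0.7, -1.0]
width: 0.0145
gripper_force: 24.6
```

```bash
python3 - <<'E'
from h import *
c,im=shot("wrist","w11"); s=manip.get_state();print(s["position"],s["width"])
b=blobs(im,"red")[0]; print(b,atz(c,(b[3]+b[5]/2,b[4]+b[6]/2),s["position"][2]-.188+.008))
c,t=shot("top","t11"); print(blobs(t,"yellow"),blobs(t,"red"))
E
```

```text
[ 0.53062206 -0.05517526  0.35111018] 0.014659194427859136
(3927, np.float64(253.6), np.float64(227.6), 210, 192, 88, 83) [ 0.53105395 -0.05627506  0.17111018]
[(312, np.float64(201.0), np.float64(176.6), 191, 167, 22, 21)] [(384, np.float64(341.0), np.float64(112.5), 331, 102, 22, 22), (198, np.float64(495.9), np.float64(281.1), 492, 259, 9, 45), (175, np.float64(160.8), np.float64(182.2), 154, 174, 15, 16), (66, np.float64(49.7), np.float64(174.5), 43, 171, 15, 8), (39, np.float64(169.6), np.float64(185.8), 164, 178, 9, 15), (35, np.float64(11.1), np.float64(171.4), 8, 168, 7, 8), (32, np.float64(25.6), np.float64(188.5), 22, 186, 8, 6), (25, np.float64(286.8), np.float64(205.2), 282, 202, 12, 6)]
```

carry_out:
  linear:
    - [0, 0.02, 0.04]
    - [0.012, 0.07, 0]
    - [0.012, 0.07, 0]
    - [0.012, 0.07, 0]
    - [0.012, 0.07, 0]
    - [0.012, 0.07, 0]
    - [0.012, 0.07, 0]
    - [0.013, 0.07, 0]
  angular:
    - [0, 0, 0]
    - [0, 0, 0]
    - [0, 0, 0]
    - [0, 0, 0]
    - [0, 0, 0]
    - [0, 0, 0]
    - [0, 0, 0]
    - [0, 0, 0]
  hand: [0.1, 0.1, 0.1, 0.1, 0.1, 0.1, 0.1, 0.1]

```text
clock: 22.02
position: [0.573, 0.2014, 0.368]
ee_rot: [-0.002, 0.003, 1.0, -0.001]
contact_force: [1.2, -1.0, -0.4]
width: 0.0142
gripper_force: 24.6
```

carry_out:
  linear:
    - [0.013, 0.07, 0]
    - [0.014, 0.074, 0]
    - [0, 0, 0]
    - [0, 0, -0.04]
    - [0, 0, -0.04]
    - [0, 0, -0.02]
    - [0, 0, 0]
    - [0, 0, 0]
  angular:
    - [0, 0, 0]
    - [0, 0, 0]
    - [0, 0, 0]
    - [0, 0, 0]
    - [0, 0, 0]
    - [0, 0, 0]
    - [0, 0, 0]
    - [0, 0, 0]
  hand: [0.1, 0.1, 0.1, 0.1, 0.1, 0.1, 0.1, 0.1]

```text
clock: 22.68
position: [0.5869, 0.2714, 0.3194]
ee_rot: [-0.001, 0.003, 1.0, -0.0]
contact_force: [0.1, 0.6, -0.1]
width: 0.014
gripper_force: 25.1
```

```bash
python3 - <<'E'
from h import *
c,im=shot("wrist","w12"); s=manip.get_state();print(s["position"])
E
```

```text
[0.58703513 0.27148952 0.32033663]
```

View pics/w12.png

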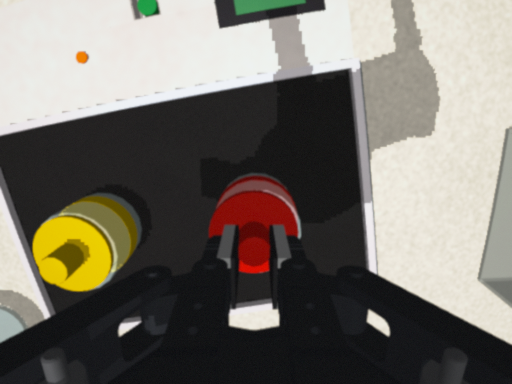

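The yellow lid is seated at (72,253), and the red lid is centred over its jar at about (254,232). I'm lowering the red lid and releasing it.

carry_out:
  linear:
    - [0, 0, -0.006]
    - [0, 0, -0.006]
    - [0, 0, -0.004]
    - [0, 0, 0]
    - [0, 0, 0]
  angular:
    - [0, 0, 0]
    - [0, 0, 0]
    - [0, 0, 0]
    - [0, 0, 0]
    - [0, 0, 0]
  hand: [0.1, 0.1, 0.1, 0.1, 0.1]

```text
clock: 23.15
position: [0.5875, 0.2718, 0.314]
ee_rot: [0.002, 0.003, 1.0, 0.0]
contact_force: [2.2, 0.3, 4.4]
width: 0.0141
gripper_force: 25.5
```

carry_out:
  linear:
    - [0, 0, 0]
    - [0, 0, 0]
    - [0, 0, 0]
    - [0, 0, 0]
    - [0, 0, 0]
    - [0, 0, 0.03]
    - [0, 0, 0.05]
    - [0, 0, 0.04]
  angular:
    - [0, 0, 0]
    - [0, 0, 0]
    - [0, 0, 0]
    - [0, 0, 0]
    - [0, 0, 0]
    - [0, 0, 0]
    - [0, 0, 0]
    - [0, 0, 0]
  hand: [0.1, 0.2, 0.35, 0.5, 0.6, 0.6, 0.6, 0.6]

```text
clock: 23.82
position: [0.5868, 0.2718, 0.3728]
ee_rot: [-0.001, 0.003, 1.0, -0.0]
contact_force: [0.3, 0.3, 0.6]
width: 0.0512
gripper_force: 0.0
```

carry_out:
  linear:
    - [0, 0, 0]
    - [0, 0, 0]
  angular:
    - [0, 0, 0]
    - [0, 0, 0]
  hand: [0.6, 0.6]

```text
clock: 23.98
position: [0.5871, 0.2719, 0.3736]
ee_rot: [0.001, 0.003, 1.0, 0.0]
contact_force: [-0.5, 0.0, 0.1]
width: 0.0514
gripper_force: 0.0
```

```bash
python3 - <<'E'
from h import *
c,im=shot("wrist","w13"); s=manip.get_state();print(s["position"],s["width"])
for k in("red","yellow","green"): print(k,blobs(im,k))
for q in [(0.587,0.2715,.131),(0.587,.2715,.149),(0.6006,.1682,.131),(0.6006,.1682,.149)]: print(proj(c,q).round(1))
E
```

```text
[0.58670716 0.27177419 0.37219059] 0.051213711752541524
red [(3533, np.float64(253.0), np.float64(197.1), 220, 159, 67, 72)]
yellow [(3118, np.float64(110.1), np.float64(218.3), 78, 188, 65, 62), (599, np.float64(141.2), np.float64(193.7), 103, 175, 56, 58)]
green [(1295, np.float64(264.7), np.float64(13.9), 236, 0, 58, 30), (200, np.float64(166.7), np.float64(22.1), 159, 14, 16, 17)]
[[254.2 200.2]]
[[254.2 208.5]]
[[110.9 219. ]]
[[ 99.5 228.4]]
```

View pics/w13.png

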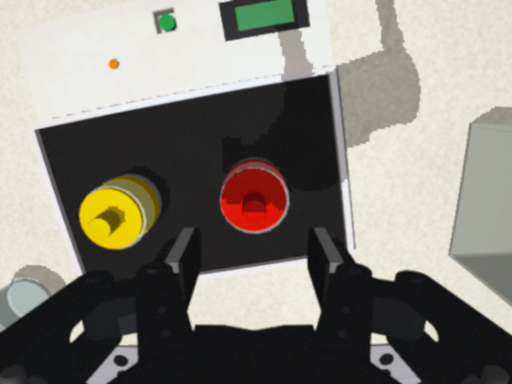

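Both lids are seated: yellow at (110,218), red at (253,197). The well is at about (167,22). Next I'll measure the button and then the stylus.

carry_out:
  linear:
    - [-0.066, -0.036, 0]
    - [-0.066, -0.036, 0]
    - [0, 0, 0]
    - [0, 0, 0]
  angular:
    - [0, 0, 0]
    - [0, 0, 0]
    - [0, 0, 0]
    - [0, 0, 0]
  hand: [0.6, 0.6, 0.6, 0.6]

```text
clock: 24.37
position: [0.5186, 0.2349, 0.3709]
ee_rot: [-0.002, 0.003, 1.0, -0.001]
contact_force: [0.7, -0.4, -0.1]
width: 0.0517
gripper_force: 0.0
```

```bash
python3 - <<'E'
from h import *
c,im=shot("wrist","b1"); print(blobs(im,"green"))
E
```

```text
[(1115, np.float64(310.6), np.float64(103.3), 283, 89, 55, 30), (155, np.float64(214.4), np.float64(108.0), 208, 102, 14, 13)]
```

carry_out:
  linear:
    - [-0.066, -0.036, -0.02]
    - [-0.066, -0.036, -0.02]
    - [0, 0, 0]
    - [0, 0, 0]
  angular:
    - [0, 0, 0]
    - [0, 0, 0]
    - [0, 0, 0]
    - [0, 0, 0]
  hand: [0.6, 0.6, 0.6, 0.6]

```text
clock: 24.75
position: [0.4534, 0.1993, 0.3511]
ee_rot: [-0.002, 0.003, 1.0, -0.0]
contact_force: [1.2, 0.1, 0.6]
width: 0.0514
gripper_force: 0.0
```

```bash
python3 - <<'E'
from h import *
c,im=shot("wrist","b2"); print(manip.get_state()["position"],blobs(im,"green"))
r=[]
for n in("b1","b2"):
    c,im=load(n)
    b=[x for x in blobs(im,"green",60) if x[5]<30 and abs(x[5]-x[6])<6][0]; uv=(b[3]+(b[5]-1)/2,b[4]+(b[6]-1)/2); r.append(ray(c,uv)); print(uv,atz(c,uv,.061),b[5:])
    x,y=map(int,uv); k=im[y-20:y+20,x-20:x+20]; cv2.imwrite(f"pics/{n}c.png",cv2.resize(k,(400,400))[:,:,::-1])
print(tri(r))
cv2.imwrite("pics/bc.png",np.hstack([cv2.imread("pics/b1c.png"),cv2.imread("pics/b2c.png")]))
E
```

```text
[0.45543957 0.19994578 0.35233589] [(1166, np.float64(353.2), np.float64(184.1), 325, 170, 56, 29), (173, np.float64(255.8), np.float64(186.3), 249, 179, 14, 16)]
(214.5, 108.0) [0.45440146 0.2003385  0.061     ] (14, 13)
(255.5, 186.5) [0.45412421 0.19960757 0.061     ] (14, 16)
(array([0.45452964, 0.1998476 , 0.05892827]), np.float64(0.00026347895560161947))
```

carry_out:
  linear:
    - [-0.008, -0.075, 0]
    - [-0.008, -0.075, 0]
    - [-0.008, -0.075, 0]
    - [-0.008, -0.075, 0]
    - [-0.008, -0.075, 0]
    - [-0.008, -0.075, 0]
    - [-0.008, -0.075, 0]
    - [-0.008, -0.075, 0]
  angular:
    - [0, 0, 0]
    - [0, 0, 0]
    - [0, 0, 0]
    - [0, 0, 0]
    - [0, 0, 0]
    - [0, 0, 0]
    - [0, 0, 0]
    - [0, 0, 0]
  hand: [0.6, 0.6, 0.6, 0.6, 0.6, 0.6, 0.6, 0.6]

```text
clock: 25.47
position: [0.425, -0.1027, 0.3537]
ee_rot: [0.002, 0.003, 1.0, -0.001]
contact_force: [0.1, -0.1, 0.1]
width: 0.0514
gripper_force: 0.0
```

carry_out:
  linear:
    - [-0.008, -0.075, 0.02]
    - [-0.008, -0.075, 0.02]
    - [-0.008, -0.075, 0]
    - [0, 0, 0]
    - [0, 0, 0]
  angular:
    - [0, 0, 0]
    - [0, 0, 0]
    - [0, 0, 0]
    - [0, 0, 0]
    - [0, 0, 0]
  hand: [0.6, 0.6, 0.6, 0.6, 0.6]

```text
clock: 25.88
position: [0.4127, -0.2157, 0.3733]
ee_rot: [0.001, 0.005, 1.0, -0.001]
contact_force: [-0.2, 0.7, -0.8]
width: 0.0513
gripper_force: 0.0
```

```bash
python3 - <<'E'
from h import *
c,im=shot("wrist","s1"); print(manip.get_state()["position"],blobs(im,"orange"))
print(np.round(proj(c,[(.393,-.342,.128),(.393,-.342,.08)]),1))
E
```

```text
[ 0.41232648 -0.21408559  0.37294053] [(6150, np.float64(99.8), np.float64(158.0), 46, 118, 110, 79), (171, np.float64(99.3), np.float64(379.1), 87, 375, 27, 9), (117, np.float64(128.8), np.float64(344.8), 119, 340, 18, 13)]
[[ 76.9 174. ]
 [106.7 161.8]]
```

carry_out:
  linear:
    - [-0.01, -0.065, 0.01]
    - [-0.01, -0.065, 0]
    - [-0.01, -0.065, 0]
    - [-0.008, -0.05, 0]
    - [0, 0, 0]
    - [0, 0, 0]
  angular:
    - [0, 0, 0]
    - [0, 0, 0]
    - [0, 0, 0]
    - [0, 0, 0]
    - [0, 0, 0]
    - [0, 0, 0]
  hand: [0.6, 0.6, 0.6, 0.6, 0.6, 0.6]

```text
clock: 26.43
position: [0.393, -0.3352, 0.3774]
ee_rot: [0.0, 0.003, 1.0, 0.001]
contact_force: [-0.2, 0.4, 0.9]
width: 0.0511
gripper_force: 0.0
```

```bash
python3 - <<'E'
from h import *
c,im=shot("wrist","s2"); print(manip.get_state()["position"],blobs(im,"orange"))
print(np.round(proj(c,[(.393,-.342,.128),(.393,-.342,.08)]),1))
_,a=load("s1"); cv2.imwrite("pics/z6.png",np.hstack([cv2.resize(a[90:240,20:170],(400,400)),cv2.resize(im[110:260,180:330],(400,400))])[:,:,::-1])
E
```

```text
[ 0.39285908 -0.33429246  0.37742711] [(4848, np.float64(228.6), np.float64(175.4), 190, 135, 77, 81)]
[[245.2 198.1]
 [246.6 182.2]]
```

View pics/z6.png

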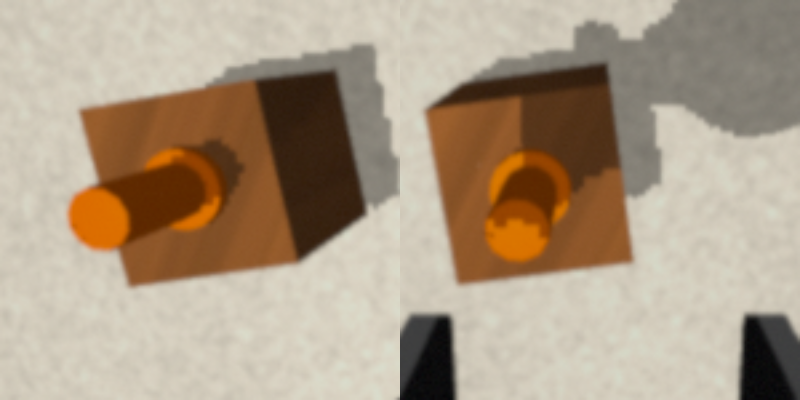

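In the left crop the handle top is at (99,218) and the collar at (184,189). In the right crop they are at (518,231) and (530,189).

```bash
python3 - <<'E'
from h import *
c1,_=load("s1");c2,_=load("s2"); k=.375
t1=(99*k+19.7,218*k+89.7);t2=(118*k+179.7,231*k+109.7);q1=(184*k+19.7,189*k+89.7);q2=(130*k+179.7,189*k+109.7)
print("top",tri([ray(c1,t1),ray(c2,t2)]),atz(c1,t1,.128),atz(c2,t2,.128))
print("collar",tri([ray(c1,q1),ray(c2,q2)]),atz(c1,q1,.083),atz(c2,q2,.083))
B=[atz(c2,(x*k+179.7,y*k+109.7),.078) for x,y in [(27,110),(232,262),(58,283)]]
print(np.round(B,4),"block ctr",(B[0]+B[1])/2, np.linalg.norm(B[0]-B[2]),np.linalg.norm(B[1]-B[2]))
E
```

```text
top (array([ 0.391327  , -0.35719577,  0.1276442 ]), np.float64(0.0003131557371068239)) [ 0.39093999 -0.35685463  0.128     ] [ 0.39154533 -0.35721676  0.128     ]
collar (array([ 0.39150846, -0.35762388,  0.08037076]), np.float64(0.00013289165602832094)) [ 0.39119556 -0.35623818  0.083     ] [ 0.39074249 -0.3573845   0.083     ]
[[ 0.3657 -0.3901  0.078 ]
 [ 0.4172 -0.3244  0.078 ]
 [ 0.4243 -0.383   0.078 ]] block ctr [ 0.39149072 -0.3572444   0.078     ] 0.05900411905724104 0.05900319161121478
```

carry_out:
  linear:
    - [-0.003, -0.045, 0]
    - [0, 0, 0]
    - [0, 0, -0.06]
    - [0, 0, -0.06]
    - [0, 0, -0.06]
    - [0, 0, -0.048]
    - [0, 0, 0]
    - [0, 0, 0]
  angular:
    - [0, 0, 0]
    - [0, 0, 0]
    - [0, 0, 0]
    - [0, 0, 0]
    - [0, 0, 0]
    - [0, 0, 0]
    - [0, 0, 0]
    - [0, 0, 0]
  hand: [0.6, 0.6, 0.6, 0.6, 0.6, 0.6, 0.6, 0.6]

```text
clock: 27.15
position: [0.3908, -0.356, 0.2631]
ee_rot: [-0.001, 0.002, 1.0, 0.001]
contact_force: [-0.0, 0.3, 0.2]
width: 0.0511
gripper_force: 0.0
```

carry_out:
  linear:
    - [0, 0, 0]
    - [0, 0, 0]
    - [0, 0, 0]
    - [0, 0, 0]
    - [0, 0, 0]
    - [0, 0, 0]
    - [0, 0, 0]
    - [0, 0, 0]
  angular:
    - [0, 0, 0]
    - [0, 0, 0]
    - [0, 0, 0]
    - [0, 0, 0]
    - [0, 0, 0]
    - [0, 0, 0]
    - [0, 0, 0]
    - [0, 0, 0]
  hand: [0.5, 0.4, 0.3, 0.2, 0.1, 0.1, 0.1, 0.1]
  force: 40

```text
clock: 27.82
position: [0.3909, -0.358, 0.2653]
ee_rot: [0.001, 0.003, 1.0, -0.001]
contact_force: [-0.7, 1.7, 5.8]
width: 0.0172
gripper_force: 38.9
```

carry_out:
  linear:
    - [0, 0, 0.03]
    - [0, 0, 0.05]
    - [0, 0, 0.06]
    - [0, 0, 0.06]
    - [0, 0, 0.06]
    - [0, 0, 0]
    - [0, 0, 0]
  angular:
    - [0, 0, 0]
    - [0, 0, 0]
    - [0, 0, 0]
    - [0, 0, 0]
    - [0, 0, 0]
    - [0, 0, 0]
    - [0, 0, 0]
  hand: [0.1, 0.1, 0.1, 0.1, 0.1, 0.1, 0.1]

```text
clock: 28.4
position: [0.3906, -0.358, 0.3959]
ee_rot: [0.002, 0.003, 1.0, -0.002]
contact_force: [0.1, 0.4, -1.3]
width: 0.0166
gripper_force: 39.1
```

carry_out:
  linear:
    - [0.0085, 0.04, 0]
    - [0.0085, 0.07, 0]
    - [0.0085, 0.07, 0]
    - [0.0085, 0.07, 0]
    - [0.0085, 0.07, 0]
    - [0.0085, 0.07, 0]
    - [0.0085, 0.07, 0]
    - [0.0085, 0.07, 0]
  angular:
    - [0, 0, 0]
    - [0, 0, 0]
    - [0, 0, 0]
    - [0, 0, 0]
    - [0, 0, 0]
    - [0, 0, 0]
    - [0, 0, 0]
    - [0, 0, 0]
  hand: [0.1, 0.1, 0.1, 0.1, 0.1, 0.1, 0.1, 0.1]

```text
clock: 29.07
position: [0.4237, -0.0909, 0.3922]
ee_rot: [-0.001, 0.003, 1.0, 0.001]
contact_force: [0.4, 0.2, -0.1]
width: 0.0174
gripper_force: 39.1
```

carry_out:
  linear:
    - [0.0085, 0.07, 0]
    - [0.0085, 0.07, 0]
    - [0.0085, 0.07, 0]
    - [0.0085, 0.07, 0]
    - [0.0085, 0.07, 0]
    - [0.0085, 0.07, 0]
    - [0.0085, 0.07, 0]
    - [0, 0.05, 0]
  angular:
    - [0, 0, 0]
    - [0, 0, 0]
    - [0, 0, 0]
    - [0, 0, 0]
    - [0, 0, 0]
    - [0, 0, 0]
    - [0, 0, 0]
    - [0, 0, 0]
  hand: [0.1, 0.1, 0.1, 0.1, 0.1, 0.1, 0.1, 0.1]

```text
clock: 29.73
position: [0.454, 0.1798, 0.392]
ee_rot: [-0.001, 0.002, 1.0, 0.0]
contact_force: [0.1, -0.6, 0.4]
width: 0.0169
gripper_force: 39.2
```

carry_out:
  linear:
    - [0, 0.045, 0]
    - [0, 0, 0]
    - [0, 0, -0.03]
    - [0, 0, -0.03]
    - [0, 0, -0.02]
    - [0, 0, 0]
    - [0, 0, 0]
    - [0, 0, 0]
  angular:
    - [0, 0, 0]
    - [0, 0, 0]
    - [0, 0, 0]
    - [0, 0, 0]
    - [0, 0, 0]
    - [0, 0, 0]
    - [0, 0, 0]
    - [0, 0, 0]
  hand: [0.1, 0.1, 0.1, 0.1, 0.1, 0.1, 0.1, 0.1]

```text
clock: 30.4
position: [0.4545, 0.1995, 0.3539]
ee_rot: [0.0, 0.003, 1.0, 0.0]
contact_force: [0.1, 0.5, -0.1]
width: 0.0168
gripper_force: 39.2
```

```bash
python3 - <<'E'
from h import *
c,im=shot("wrist","p1"); s=manip.get_state();print(s["position"],s["width"])
for k in("red","yellow","green","orange"): print(k,blobs(im,k,60))
ct,t=shot("top","t13"); print(blobs(t,"yellow"),blobs(t,"red")[:4])
print("expected px of top of lids",proj(ct,[(.601,.168,.135),(.587,.2715,.135)]))
P=s["position"]; print("expected tip px",proj(c,[P-[0,0,.257],P-[0,0,.247],P-[0,0,.187]]), proj(c,[(.4543,.1999,.061)]))
cv2.imwrite("pics/z7.png",cv2.resize(im[100:300,150:350],(600,600),interpolation=cv2.INTER_CUBIC)[:,:,::-1])
E
```

```text
[0.45459601 0.19958233 0.35431213] 0.01736488488438017
red []
yellow []
green [(1143, np.float64(351.7), np.float64(180.5), 324, 166, 55, 30), (164, np.float64(255.1), np.float64(182.8), 249, 176, 13, 15)]
orange [(3619, np.float64(253.6), np.float64(257.7), 231, 209, 47, 95)]
[(307, np.float64(201.0), np.float64(176.5), 191, 167, 22, 21)] [(372, np.float64(341.1), np.float64(112.2), 331, 102, 22, 22), (200, np.float64(495.9), np.float64(281.0), 492, 259, 9, 45), (143, np.float64(159.8), np.float64(178.8), 151, 174, 19, 12), (67, np.float64(49.7), np.float64(174.5), 43, 171, 15, 8)]
expected px of top of lids [[199.53388489 175.62609407]
 [158.8700861  182.20617157]]
expected tip px [[254.99230479 195.41482223]
 [255.04466714 199.34488526]
 [255.48375541 232.38742941]] [[255.20474071 183.16471335]]
```

View pics/z7.png

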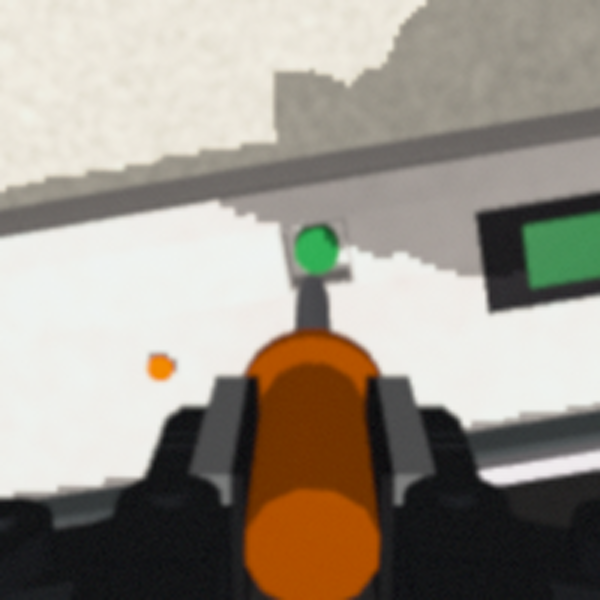

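The tip at crop (312,278) lines up with the button at crop (316,248), given the perspective at the current height. I'm lowering it.

carry_out:
  linear:
    - [0, 0, -0.03]
    - [0, 0, -0.02]
    - [0, 0, -0.01]
    - [0, 0, -0.004]
    - [0, 0, 0]
    - [0, 0, 0]
  angular:
    - [0, 0, 0]
    - [0, 0, 0]
    - [0, 0, 0]
    - [0, 0, 0]
    - [0, 0, 0]
    - [0, 0, 0]
  hand: [0.1, 0.1, 0.1, 0.1, 0.1, 0.1]

```text
clock: 31.0
position: [0.4544, 0.1999, 0.322]
ee_rot: [0.0, 0.003, 1.0, 0.0]
contact_force: [0.3, 0.3, -0.7]
width: 0.017
gripper_force: 39.2
```

carry_out:
  linear:
    - [0, 0, -0.003]
    - [0, 0, -0.003]
    - [0, 0, -0.003]
    - [0, 0, 0]
    - [0, 0, 0]
  angular:
    - [0, 0, 0]
    - [0, 0, 0]
    - [0, 0, 0]
    - [0, 0, 0]
    - [0, 0, 0]
  hand: [0.1, 0.1, 0.1, 0.1, 0.1]

```text
clock: 31.42
position: [0.4544, 0.1999, 0.3175]
ee_rot: [0.0, 0.003, 1.0, 0.0]
contact_force: [-0.3, 0.4, 0.9]
width: 0.0165
gripper_force: 39.2
```

carry_out:
  linear:
    - [0, 0, -0.003]
    - [0, 0, -0.003]
    - [0, 0, 0]
    - [0, 0, 0]
  angular:
    - [0, 0, 0]
    - [0, 0, 0]
    - [0, 0, 0]
    - [0, 0, 0]
  hand: [0.1, 0.1, 0.1, 0.1]

```text
clock: 31.75
position: [0.4544, 0.1999, 0.3144]
ee_rot: [0.0, 0.003, 1.0, 0.0]
contact_force: [-0.4, 0.6, 2.0]
width: 0.0173
gripper_force: 39.3
```

carry_out:
  linear:
    - [0, 0, -0.002]
    - [0, 0, 0]
    - [0, 0, 0]
  angular:
    - [0, 0, 0]
    - [0, 0, 0]
    - [0, 0, 0]
  hand: [0.1, 0.1, 0.1]

```text
clock: 32.0
position: [0.4545, 0.1999, 0.3141]
ee_rot: [0.001, 0.003, 1.0, 0.0]
contact_force: [-0.8, -0.2, 6.9]
width: 0.0166
gripper_force: 40.1
```

carry_out:
  linear:
    - [0, 0, 0]
    - [0, 0, 0]
    - [0, 0, 0.02]
    - [0, 0, 0.05]
    - [0, 0, 0.05]
    - [0, 0, 0.032]
    - [0, 0, 0]
  angular:
    - [0, 0, 0]
    - [0, 0, 0]
    - [0, 0, 0]
    - [0, 0, 0]
    - [0, 0, 0]
    - [0, 0, 0]
    - [0, 0, 0]
  hand: [0.1, 0.1, 0.1, 0.1, 0.1, 0.1, 0.1]

```text
clock: 32.58
position: [0.455, 0.2001, 0.3928]
ee_rot: [0.003, 0.003, 1.0, 0.001]
contact_force: [0.1, 0.2, -0.9]
width: 0.0171
gripper_force: 39.2
```

carry_out:
  linear:
    - [-0.0085, -0.04, 0]
    - [-0.0085, -0.07, 0]
    - [-0.0085, -0.07, 0]
    - [-0.0085, -0.07, 0]
    - [-0.0085, -0.07, 0]
    - [-0.0085, -0.07, 0]
    - [-0.0085, -0.07, 0]
    - [-0.0085, -0.07, 0]
  angular:
    - [0, 0, 0]
    - [0, 0, 0]
    - [0, 0, 0]
    - [0, 0, 0]
    - [0, 0, 0]
    - [0, 0, 0]
    - [0, 0, 0]
    - [0, 0, 0]
  hand: [0.1, 0.1, 0.1, 0.1, 0.1, 0.1, 0.1, 0.1]

```text
clock: 33.25
position: [0.4191, -0.0665, 0.3882]
ee_rot: [-0.001, 0.003, 1.0, 0.0]
contact_force: [1.8, -0.4, -0.6]
width: 0.0171
gripper_force: 39.2
```

carry_out:
  linear:
    - [-0.0085, -0.07, 0]
    - [-0.0085, -0.07, 0]
    - [-0.0085, -0.07, 0]
    - [-0.0085, -0.07, 0]
    - [-0.0085, -0.07, 0]
    - [-0.0085, -0.07, 0]
    - [-0.0085, -0.07, 0]
    - [0, -0.05, 0]
  angular:
    - [0, 0, 0]
    - [0, 0, 0]
    - [0, 0, 0]
    - [0, 0, 0]
    - [0, 0, 0]
    - [0, 0, 0]
    - [0, 0, 0]
    - [0, 0, 0]
  hand: [0.1, 0.1, 0.1, 0.1, 0.1, 0.1, 0.1, 0.1]

```text
clock: 33.92
position: [0.3892, -0.3377, 0.3879]
ee_rot: [-0.001, 0.004, 1.0, 0.0]
contact_force: [0.5, -0.5, -0.9]
width: 0.017
gripper_force: 39.3
```

carry_out:
  linear:
    - [0, -0.045, 0]
    - [0, 0, 0]
    - [0, 0, 0]
    - [0, 0, 0]
  angular:
    - [0, 0, 0]
    - [0, 0, 0]
    - [0, 0, 0]
    - [0, 0, 0]
  hand: [0.1, 0.1, 0.1, 0.1]

```text
clock: 34.25
position: [0.3901, -0.357, 0.3881]
ee_rot: [-0.001, 0.003, 1.0, 0.001]
contact_force: [-0.0, -0.2, -0.4]
width: 0.0169
gripper_force: 39.3
```

```bash
python3 - <<'E'
from h import *
c,im=shot("wrist","r1"); s=manip.get_state();print(s["position"],s["ee_rot"])
t,ti=shot("top","t14"); print(blobs(ti,"yellow"),blobs(ti,"red"),blobs(ti,"green",4))
E
```

```text
[ 0.3902519  -0.35660005  0.38843784] [-6.56716914e-04  2.67545986e-03  9.99995537e-01  1.15570808e-03]
[(307, np.float64(200.9), np.float64(176.4), 191, 167, 22, 21)] [(367, np.float64(341.2), np.float64(112.1), 331, 102, 22, 22), (264, np.float64(159.7), np.float64(182.2), 151, 174, 19, 19), (67, np.float64(49.7), np.float64(174.5), 43, 171, 15, 8), (62, np.float64(498.0), np.float64(296.0), 496, 288, 5, 16), (36, np.float64(169.6), np.float64(185.7), 163, 178, 10, 15), (32, np.float64(11.0), np.float64(171.2), 8, 168, 7, 8), (29, np.float64(25.4), np.float64(188.4), 22, 186, 8, 6)] [(13, np.float64(192.6), np.float64(234.6), 191, 233, 4, 4)]
```

carry_out:
  linear:
    - [0.0015, -0.001, -0.04]
    - [0, 0, -0.04]
    - [0, 0, -0.02]
    - [0, 0, -0.02]
    - [0, 0, -0.02]
    - [0, 0, 0]
  angular:
    - [0, 0, 0]
    - [0, 0, 0]
    - [0, 0, 0]
    - [0, 0, 0]
    - [0, 0, 0]
    - [0, 0, 0]
  hand: [0.1, 0.1, 0.1, 0.1, 0.1, 0.1]

```text
clock: 34.85
position: [0.391, -0.3574, 0.3175]
ee_rot: [-0.001, 0.003, 1.0, 0.001]
contact_force: [0.3, -0.8, -0.4]
width: 0.0168
gripper_force: 39.3
```

carry_out:
  linear:
    - [0, 0, -0.03]
    - [0, 0, -0.03]
    - [0, 0, -0.02]
    - [0, 0, -0.012]
    - [0, 0, -0.006]
    - [0, 0, 0]
    - [0, 0, 0]
  angular:
    - [0, 0, 0]
    - [0, 0, 0]
    - [0, 0, 0]
    - [0, 0, 0]
    - [0, 0, 0]
    - [0, 0, 0]
    - [0, 0, 0]
  hand: [0.1, 0.1, 0.1, 0.1, 0.1, 0.1, 0.1]

```text
clock: 35.43
position: [0.3915, -0.3584, 0.2707]
ee_rot: [0.0, 0.003, 1.0, -0.0]
contact_force: [-0.4, -0.6, -0.2]
width: 0.0168
gripper_force: 39.2
```

carry_out:
  linear:
    - [0, 0, -0.002]
    - [0, 0, -0.002]
    - [0, 0, 0]
    - [0, 0, 0]
  angular:
    - [0, 0, 0]
    - [0, 0, 0]
    - [0, 0, 0]
    - [0, 0, 0]
  hand: [0.1, 0.1, 0.1, 0.1]

```text
clock: 35.77
position: [0.3913, -0.3582, 0.2684]
ee_rot: [0.0, 0.003, 1.0, -0.0]
contact_force: [0.1, -0.4, -0.2]
width: 0.0171
gripper_force: 39.2
```

carry_out:
  linear:
    - [0, 0, -0.003]
    - [0, 0, -0.003]
    - [0, 0, 0]
    - [0, 0, 0]
  angular:
    - [0, 0, 0]
    - [0, 0, 0]
    - [0, 0, 0]
    - [0, 0, 0]
  hand: [0.1, 0.1, 0.1, 0.1]

```text
clock: 36.1
position: [0.3913, -0.3582, 0.2654]
ee_rot: [0.0, 0.003, 1.0, -0.0]
contact_force: [0.7, -0.1, 0.8]
width: 0.0167
gripper_force: 39.6
```

Now at the pick-up height. I'm releasing and backing away.

carry_out:
  linear:
    - [0, 0, 0]
    - [0, 0, 0]
    - [0, 0, 0]
    - [0, 0, 0]
    - [0, 0, 0]
    - [0, 0, 0]
    - [0, 0, 0.04]
    - [0, 0, 0.06]
  angular:
    - [0, 0, 0]
    - [0, 0, 0]
    - [0, 0, 0]
    - [0, 0, 0]
    - [0, 0, 0]
    - [0, 0, 0]
    - [0, 0, 0]
    - [0, 0, 0]
  hand: [0.2, 0.35, 0.5, 0.6, 0.6, 0.6, 0.6, 0.6]

```text
clock: 36.77
position: [0.3904, -0.3573, 0.313]
ee_rot: [-0.002, 0.003, 1.0, 0.003]
contact_force: [0.5, -1.2, 0.3]
width: 0.051
gripper_force: 0.0
```

carry_out:
  linear:
    - [0, 0, 0.06]
    - [0, 0, 0.06]
    - [0, 0, 0.03]
    - [0, 0, 0]
    - [0, 0, 0]
    - [0, 0, 0]
  angular:
    - [0, 0, 0]
    - [0, 0, 0]
    - [0, 0, 0]
    - [0, 0, 0]
    - [0, 0, 0]
    - [0, 0, 0]
  hand: [0.6, 0.6, 0.6, 0.6, 0.6, 0.6]

```text
clock: 37.27
position: [0.3909, -0.3578, 0.3889]
ee_rot: [-0.001, 0.003, 1.0, 0.001]
contact_force: [0.3, -0.6, -1.3]
width: 0.0511
gripper_force: 0.0
```

```bash
python3 - <<'E'
from h import *
c,im=shot("wrist","e1"); print(manip.get_state()["position"])
hsv=cv2.cvtColor(im,cv2.COLOR_RGB2HSV)
# handle top: most saturated bright orange disc
m=cv2.inRange(hsv,(8,200,200),(20,255,255)); n,l,st,ce=cv2.connectedComponentsWithStats(m)
for i in range(1,n):
    if st[i,4]>60: print("orange",st[i],ce[i])
print("expect handle top, collar",proj(c,[(.3913,-.3572,.128),(.3913,-.3572,.083)]).round(1), "r",317*.009/(.4-.128-.03))
t,ti=shot("top","e2"); print(blobs(ti,"yellow"),blobs(ti,"red")[:2],blobs(ti,"green",4),blobs(ti,"orange")[:2])
print(proj(t,[(.3913,-.3572,.128)]))
s,si=shot("scene","e3"); print(blobs(si,"red")[:4],blobs(si,"yellow")[:3]); print(proj(s,[(.587,.2715,.131),(.601,.168,.131)]))
E
```

```text
[ 0.39087729 -0.35774615  0.38852537]
orange [242 189  22  17 236] [252.71610169 197.38983051]
expect handle top, collar [[255.  194.8]
 [254.7 180.9]] r 11.789256198347106
[(307, np.float64(200.9), np.float64(176.4), 191, 167, 21, 21)] [(368, np.float64(341.2), np.float64(112.1), 331, 102, 22, 22), (263, np.float64(159.7), np.float64(182.2), 151, 174, 19, 19)] [(13, np.float64(192.6), np.float64(234.6), 191, 233, 4, 4)] [(485, np.float64(404.7), np.float64(252.3), 392, 241, 28, 25), (245, np.float64(408.7), np.float64(148.8), 400, 138, 21, 21)]
[[413.66194727 253.76815954]]
[(297, np.float64(157.6), np.float64(230.2), 148, 221, 20, 19), (196, np.float64(329.5), np.float64(183.3), 321, 177, 18, 14), (52, np.float64(327.3), np.float64(195.7), 320, 190, 17, 9), (41, np.float64(138.0), np.float64(14.9), 135, 12, 7, 7)] [(196, np.float64(294.5), np.float64(185.8), 286, 179, 18, 14), (60, np.float64(292.8), np.float64(197.2), 285, 192, 18, 9)]
[[329.72513959 184.06773505]
 [294.66711999 186.17599625]]
```

```bash
python3 -c "
from rig import manip
print(manip.sign_off())"
```

```text
the job is handed in; nothing more can be done
None
```

The red and yellow jars (there was no blue one) are on the mat with their own lids seated, the start button was pushed fully in with the stylus, the stylus is back in its block, and the job is handed in; no verdict was shown.

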